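# Clip a control module onto the rail of a lab instrument's control tray

## Robot

A 6-joint arm with a two-finger parallel gripper is mounted at the origin on the work surface. World frame = base frame: x ahead of the robot, y to its left, z up, the work surface at z = 0. Lengths are in m, angles in rad, forces in N, time in s.
With the tool pointing down it reaches from about 0.35 to 0.975 m from the base axis. Payload 4.9 kg.
Tool frame: the origin (TCP) lies midway between the tips of the shut fingers; the grasp point (between the pads) lies ctrl.grip_point_offset behind it (ctrl.grip_point_offset is the distance from the TCP to the grasp point, in m); x points along the fingers, y is the direction in which the jaws open and shut, and the axes are right-handed (so a half turn about x gives the same grasp; the last joint's range is limited). The gripper opens to 85 mm and grips with 20 to 120 N. Pads are 22 mm wide; open, the fingers measure 114 mm over their backs; the gripper's body (76 mm by 85 mm) begins 54 mm behind the grasp point. The pads swing forward as they close: fully open they stand 13 mm farther back than shut.
Start: joints at [-1.409, 0.053, 1.613, -0, 1.476, -0.119], TCP at [0.173, -0.601, 0.231] pointing down, gripper open.
Joint ranges: [-3.01, 3.01], [-1.01, 2.22], [0.06, 2.58], [-1.02, 4.17], [0.09, 2.62], [-3.14, 3.14]. Speed limits (rad/s): [2.57, 2.57, 3.14, 3.14, 3.14, 3.14].

## Interface

Orientations are given as a rotation vector (axis times angle).
In Python, from station import ctrl gives the robot as it stands. The module is installed in compiled form; this text tells all that it offers.
- The arm moves only by the tool drive_tool, never from a script. Its argument "commands" is text: rows parted by semicolons, each of 5 numbers parted by spaces: the closure, from -1 (fully open) to 1 (shut), so that 0 is half open, then the shift along the tool's x, y, z in units of 40 mm (1.0 is 40 mm), then the turn about the tool's x in units of 5 degrees (1.0 is 5 degrees). A call has 1 to 8 rows; each row is the pose to reach, as a shift and turn from the pose commanded when the call began, along the tool's axes at that moment; what a row does not reach only later rows make up. A row lasts 1/12 s, in which the tool goes at most 41.7 mm and 7.16 degrees, less where a joint would pass 70% of its speed; a pose out of reach is approached as far as the arm can. A call with a gripper value outside its range is refused whole. The fingers move at their own pace and stop on an object; "newtons" is the grip in N (left out, the last holds). Time passes only in rows, so rows that repeat a pose let the fingers close. It gives the time, the measured TCP pose, the force and the opening at its end, in the units of the state.
- ctrl.get_obs(): the state, without advancing time (a new reading comes with each control period).
- ctrl.get_image(name): name is "scene" or "side" or "wrist"; returns (picture, depth): 400x640x3 uint8, blue, green, red; 400x640 float32, m along the optical axis (not along the pixel's ray), 0 where there is no reading.
- ctrl.camera_info(name): a dict with "K" (3x3 intrinsics, pixels), "T" (4x4, takes a point from camera to world coordinates). Camera axes: x right, y down, z forward; pixel columns grow to the right and rows downward; lengths in m; the calibration is good to about 2 mm. The wrist camera is an equidistant fisheye: a pixel r from the principal point sees the ray r / f radians off the axis. A picture is of the moment at which its call begins: read the wrist's pose just before it. camera_info takes no time and is no camera call; for the wrist camera it gives the pose at the moment of the call.
- ctrl.finish_job(): hands the job in, once; it reports no verdict.
The state is a dict: "t": time; "q": joint angles; "dq": joint speeds; "effort": joint torques, N m; "tool_pos": TCP position; "tool_rot": TCP orientation; "contact_force": force on the tool from outside, world axes, zero at the start; "wrist_torque": the same for the moment, N m; "opening": finger opening in m.
Only numpy, scipy, OpenCV 4.12 (cv2) and the standard library are available. Lean on these libraries where they do the work, as an engineer would, in place of code of your own. Each camera call takes 0.05 s, during which the arm holds its last target.

## Task

Take the loose control module off the white stand and clip it square onto the free stretch of the rail in the open control tray. Hold it tilted and hook its rigid lip under the rail edge on the robot's side first, then rock the other end down until the sprung foot clicks under the far edge and it sits flat; let go. Feel your way gently, never loading the rail beyond 55 N, and leave the bottle, beaker and screwdriver alone.

Things in the scene. Friction and masses are not known exactly. Their poses are not given: they have to be found in the camera images.
- tray: White metal control tray fixed on the bench, 130 (x) x 290 mm (y), 14 mm rims on the long sides. Origin: centre of its underside, z up. A steel top-hat rail runs along its y axis. At y 84 to 114 mm a like module is already fitted (top at 80 to 83 mm); black brackets 10 mm above the rail end it at y = +-117 mm. Set the new module's centre between y -75 and +45 mm.
- rail_nominal (a point): Roughly the middle of the rail's top; tray axes. The rail is bolted in slots over shims: its true centre line lies up to 4 mm to either side of this point in x, parallel to y; its top face 1.5 mm above or below this point (24 to 27 mm over the bench). Find it by touch. 35 mm across; both flanges 3 mm thick, 6.5 mm of each overhangs free space 18 mm high. Rigid.
- module_center (a point): Centre of the loose module, a grey box 76 (x) x 30 (y) x 52 mm (z), 0.13 to 0.25 kg, z up. Grip it across y. All x, z below: module axes, z from its seat plane (underside of the black pad, x -13 to 16 mm, that lands on the rail's top). The point is at x 0, z 29; box underside z 4, flat top z 56. Fitted: x along the tray's +x, point over the rail's centre within 1 mm.
- module_lip (a point): Middle of the top of the lip's tongue, module axes, at x -16, z -4.5 mm. The lip is rigid, 20 mm wide, under the -x end: a leg x -24 to -18.5, down to z -8.5; from it the tongue, z -8.5 to -4.5, runs to x -13.5. Tilt the module 0.33 to 0.45 rad (lip end low) so that the foot stays clear above, put the tongue under the rail's -x flange, move to tray +x until the leg meets its edge.
- module_foot (a joint): Push-out of the sprung foot (under the module's +x end) towards +x, in m: 0 at rest, at most 0.006. Nose at x 15, z -4.5 to -5.5 mm; ramp from there to x 18.5, z -12; 16 mm wide. Spring 1 N at rest + 0.5 N per mm. The rail's +x flange edge cams it out 2.5 to 4 mm, then it snaps back to 0: the click. Contact forces on the rail adding up to over 55 N do damage.
- module_press (a point): Point on the module's flat top above the foot, module axes, at x 24, z 56 mm. Hooked and let go at a tilt of 0.15 to 0.25 rad, the module stays propped on lip and foot; 6 to 16 N straight down here then clicks it home (pressing over the middle takes about twice that). On the way home this point travels towards tray +x about 1.3 times as far as down: follow it.
- stand: White plastic stand fixed on the bench, base 110 x 60 x 6 mm, two cross bars (tops at 24 mm) at x = +-32 mm that carry the module's box, lip and foot hanging free between them; origin: centre of its underside. The module stands on it upright, same x direction within 0.06 rad.
- reagent_bottle: Bystander: amber glass bottle with a blue cap, 72 mm across, 170 mm tall; origin: centre of its underside. Leave alone.
- beaker: Bystander: white plastic beaker, 84 mm across, 100 mm tall; origin: centre of its underside. Leave alone.
- screwdriver: Bystander: screwdriver lying on the bench; origin: under its middle. Leave alone.
Mind the look-alikes: they are no part of the job. Leave any orange or yellow look-alike of the part that bears module_center alone.

How it is judged:
By the outcome, as a careful person would: the job done as asked, in the order asked, and still so for the second after the job is handed in, with the robot touching nothing.
It also fails if it takes over 61 s, if anything falls off the work surface, if the arm or the gripper's body presses on something with over 40 N, if the wrist force passes 120 N, or if a joint passes its speed limit or range.

## Working session

There is one attempt and no reset: what is moved stays moved. The work goes in short steps, Python scripts to look and compute and a tool call to move; the robot and the scene stay as the last step left them, time stands still between calls to the robot, and variables do not carry over. Pictures are saved under pics/ and viewed, and the job is handed in when it is done.

Besides the shell and the picture viewer there is one more tool, called after "Emit:" as a command line: name --argument value ..., lists and objects as JSON in quotes. drive_tool: Moves the arm, as the interface text tells. Its arguments: {"type":"object","properties":{"commands":{"type":"string"},"newtons":{"type":"number"}},"required":["commands"]}

```bash
mkdir -p pics; ls
python3 - <<'E'
from station import ctrl
import cv2,numpy as np
print(ctrl.get_obs(), ctrl.grip_point_offset)
for n in ["scene","side","wrist"]:
    ci=ctrl.camera_info(n); im,d=ctrl.get_image(n)
    cv2.imwrite(f"pics/{n}0.png",im); np.savez(f"{n}0.npz",im=im,d=d,K=ci["K"],T=ci["T"])
    print(n,np.round(ci["K"],1).tolist(),np.round(ci["T"],3).tolist())
E
```

```text
pics
{'t': 0.0, 'q': array([-1.40900921e+00,  5.33659848e-02,  1.61428298e+00, -2.03786628e-05,
        1.47600547e+00, -1.19020351e-01]), 'dq': array([ 7.48857429e-04, -1.61519134e-04, -7.15508788e-05,  4.43806659e-05,
        2.44091851e-04,  8.11568475e-04]), 'effort': array([ 7.81896506e-04, -3.93678296e+01, -3.70175064e+01, -3.86977251e-05,
        6.99349330e-03,  3.57661687e-07]), 'tool_pos': array([ 0.17308925, -0.59990815,  0.23006395]), 'tool_rot': array([ 2.07176351,  0.29497762, -2.07189819]), 'contact_force': array([ 0.22369579,  0.07058716, -0.73675085]), 'wrist_torque': array([ 0.00509945, -0.01277979,  0.03548366]), 'opening': 0.08543852768546017} 0.0187
scene [[368.0, 0.0, 321.9], [0.0, 368.0, 196.9], [0.0, 0.0, 1.0]] [[0.477, 0.52, -0.709, 1.326], [0.878, -0.302, 0.37, -0.367], [-0.022, -0.799, -0.601, 0.661], [0.0, 0.0, 0.0, 1.0]]
side [[408.7, 0.0, 315.4], [0.0, 408.7, 196.6], [0.0, 0.0, 1.0]] [[-0.845, -0.415, 0.337, 0.205], [-0.534, 0.634, -0.559, 0.718], [0.018, -0.652, -0.758, 1.009], [0.0, 0.0, 0.0, 1.0]]
wrist [[309.7, 0.0, 320.5], [0.0, 309.7, 202.5], [0.0, 0.0, 1.0]] [[0.277, -0.923, -0.268, 0.241], [-0.961, -0.267, -0.076, -0.58], [-0.001, 0.278, -0.961, 0.373], [0.0, 0.0, 0.0, 1.0]]
```

View pics/scene0.png

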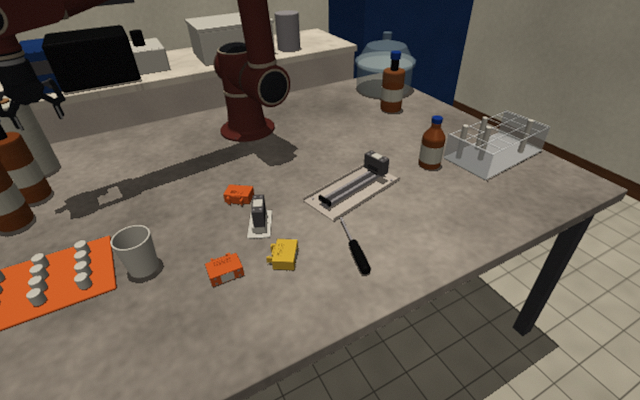

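View pics/side0.png

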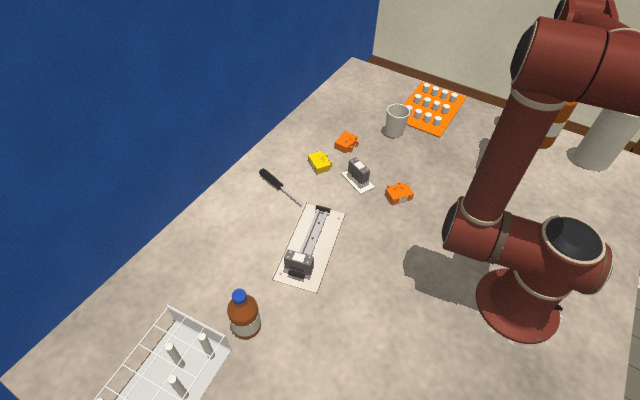

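View pics/wrist0.png

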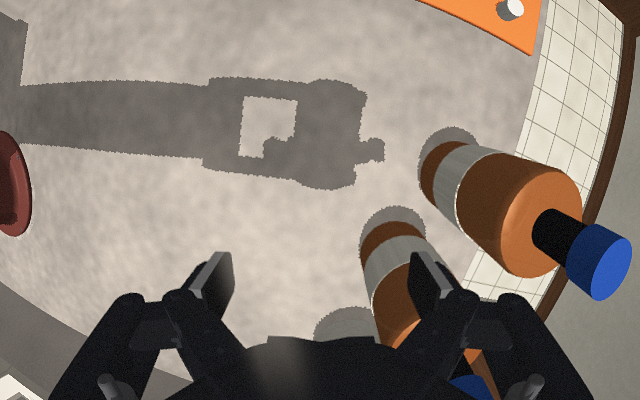

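```bash
cat > h.py <<'E'
import numpy as np,cv2
def load(n):
    z=np.load(n+".npz"); return z["im"],z["d"],z["K"],z["T"]
def px(u,v,d,K,T):
    p=np.array([(u-K[0,2])/K[0,0]*d,(v-K[1,2])/K[1,1]*d,d,1]); return (T@p)[:3]
def atz(u,v,z,K,T):
    r=T[:3,:3]@np.array([(u-K[0,2])/K[0,0],(v-K[1,2])/K[1,1],1]); o=T[:3,3]
    return o+r*(z-o[2])/r[2]
E
python3 - <<'E'
from h import *
im,d,K,T=load("scene0")
cv2.imwrite("pics/sc1.png",cv2.resize(im[170:300,210:410],None,fx=4,fy=4,interpolation=cv2.INTER_CUBIC))
for u,v in [(258,200),(352,187),(259,235),(330,197)]: print(u,v,px(u,v,d[v,u],K,T))
im,d,K,T=load("side0")
cv2.imwrite("pics/si1.png",cv2.resize(im[140:300,260:420],None,fx=3.7,fy=3.7,interpolation=cv2.INTER_CUBIC))
for u,v in [(358,167),(305,240),(300,256)]: print(u,v,px(u,v,d[v,u],K,T))
E
```

```text
258 200 [ 0.56727586 -0.15950814  0.07834368]
352 187 [0.57911843 0.12518327 0.0253013 ]
259 235 [ 0.61889218 -0.18562917  0.00746844]
330 197 [0.57835134 0.05042343 0.01591524]
358 167 [ 0.57411328 -0.15421737  0.07368737]
305 240 [0.57859772 0.15113917 0.02799115]
300 256 [0.54056012 0.23321094 0.08319425]
```

View pics/sc1.png

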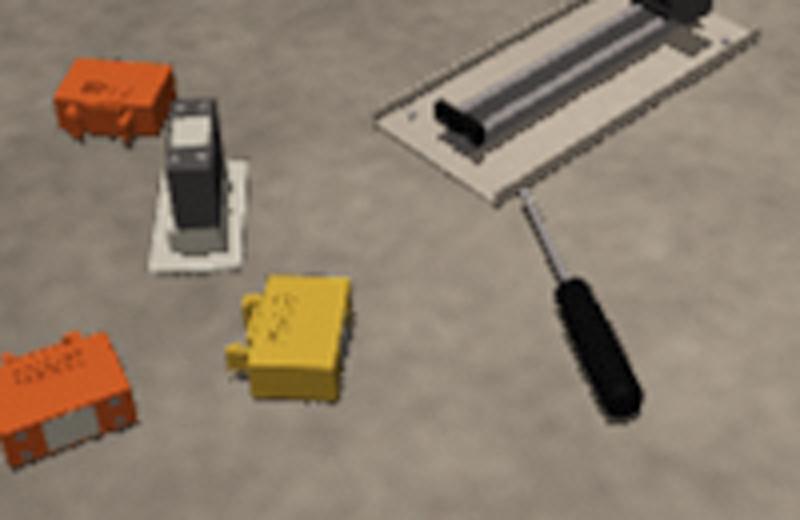

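View pics/si1.png

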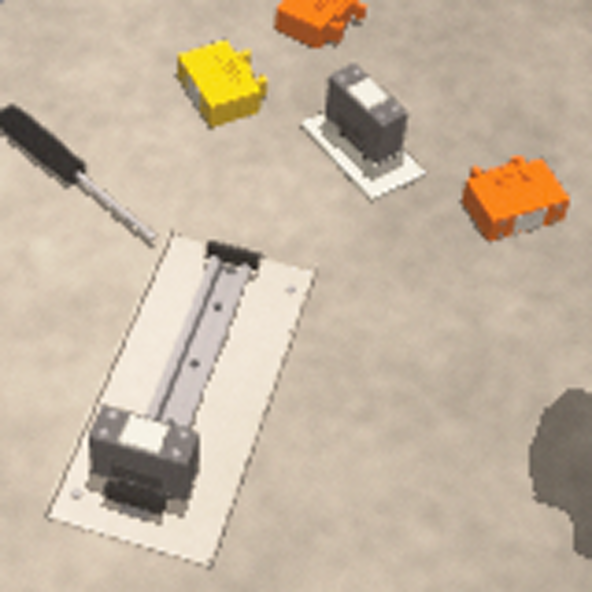

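```bash
cat >> h.py <<'E'
def cloud(d,K,T):
    v,u=np.mgrid[:d.shape[0],:d.shape[1]]
    P=np.stack([(u-K[0,2])/K[0,0]*d,(v-K[1,2])/K[1,1]*d,d],-1)@T[:3,:3].T+T[:3,3]
    P[d==0]=np.nan; return P
E
python3 - <<'E'
from h import *
for n in ["scene0","side0"]:
    im,d,K,T=load(n); P=cloud(d,K,T)
    def sel(x0,x1,y0,y1,z0,z1):
        q=P; m=(q[...,0]>x0)&(q[...,0]<x1)&(q[...,1]>y0)&(q[...,1]<y1)&(q[...,2]>z0)&(q[...,2]<z1)
        return q[m]
    for nm,b in [("mod top",(.5,.65,-.22,-.1,.066,.09)),("fitted top",(.45,.65,.19,.3,.072,.095)),("rail band",(.5,.65,.05,.17,.0215,.034)),("tray",(.45,.7,-.05,.35,.004,.1)),("bench",(.5,.7,-.05,.05,-.01,.01))]:
        q=sel(*b)
        if len(q)<5: print(n,nm,len(q)); continue
        r=cv2.minAreaRect((q[:,:2]*1000).astype(np.float32))
        print(n,nm,len(q),np.round(r[0],1),np.round(r[1],1),round(r[2],2),"zmed",round(np.median(q[:,2])*1000,1),np.round(q.mean(0)*1000,1))
    if n=="side0":
        c=[(172,232),(316,268),(212,567),(48,517)]
        C=[atz(260+a/3.7-.4,140+b/3.7-.4,.014,K,T) for a,b in c]; print(np.round(C,4))
        print(np.round(np.mean(C,0),4),np.degrees([np.arctan2(*(C[i]-C[j])[[1,0]]) for i,j in [(3,0),(2,1),(0,1),(3,2)]]))
        M=[atz(260+a/3.7-.4,140+b/3.7-.4,.0765,K,T) for a,b in [(330,75),(357,65),(408,117),(381,127)]];print(np.round(M,4),np.mean(M,0))
E
```

```text
scene0 mod top 254 [ 574.1 -165.3] [30.  79.1] 66.19 zmed 77.0 [ 579.7 -167.    76. ]
scene0 fitted top 193 [542.5 232.6] [77.1 32.9] 14.96 zmed 81.4 [546.3 230.7  80.1]
scene0 rail band 198 [572.7 109.4] [ 38.1 131.8] 14.84 zmed 25.6 [573.7 107.7  25.5]
scene0 tray 2752 [568.6 159.9] [234.7 365. ] 4.88 zmed 9.5 [569.8 135.   20.1]
scene0 bench 1411 [600.1   0. ] [199.8  99.8] 0.08 zmed 1.8 [611.2  -5.    2.4]
side0 mod top 193 [ 573.8 -161.4] [31.9 79.3] 63.74 zmed 75.3 [ 572.7 -158.8   74.7]
side0 fitted top 313 [542.8 237. ] [74.9 32.9] 12.96 zmed 81.0 [541.9 238.7  80.6]
side0 rail band 206 [575.4 110.3] [ 35.7 130. ] 13.94 zmed 25.2 [574.4 113.6  25.4]
side0 tray 2950 [575.4 150.4] [398.2 248.7] 89.92 zmed 7.5 [560.5 162.7  21.3]
side0 bench 1323 [600.  -0.] [ 99.9 199.7] 89.99 zmed 1.2 [595.3  -1.2   1.5]
[[ 0.6604  0.0202  0.014 ]
 [ 0.5372 -0.0131  0.014 ]
 [ 0.4636  0.2685  0.014 ]
 [ 0.5869  0.2999  0.014 ]]
[0.562  0.1439 0.014 ] [104.71705428 104.64587277  15.12562623  14.29703036]
[[ 0.6139 -0.164   0.0765]
 [ 0.6001 -0.1883  0.0765]
 [ 0.5322 -0.1558  0.0765]
 [ 0.5461 -0.1323  0.0765]] [ 0.57306429 -0.16009078  0.0765    ]
```

```bash
cat >> h.py <<'E'
from scipy.spatial.transform import Rotation as Ro
def st():
    from station import ctrl
    o=ctrl.get_obs(); R=Ro.from_rotvec(o["tool_rot"]).as_matrix(); return o,R
def go(p_world,yaw_y=None,grasp=False):
    """units to bring TCP (or grasp pt) to p_world; yaw_y: desired world heading (deg) of tool y"""
    from station import ctrl
    o,R=st(); p=np.array(p_world,float)
    if grasp: p=p+R[:,0]*ctrl.grip_point_offset
    s=R.T@(p-o["tool_pos"])/.04
    cur=np.degrees(np.arctan2(R[1,1],R[0,1])); t=None
    if yaw_y is not None:
        t=-(yaw_y-cur); t=(t+180)%360-180; t/=5
    print("t",round(o["t"],2),"pos",np.round(o["tool_pos"]*1000,1),"yaw_y",round(cur,2),"tool x",np.round(R[:,0],3),"q6",round(o["q"][5],2),"F",np.round(o["contact_force"],1),"M",np.round(o["wrist_torque"],2),"open",round(o["opening"]*1000,1)); print("shift units",np.round(s,3),"turn",t)
E
python3 - <<'E'
from h import *
go([.574,-.163,.23],65); go([.574,-.163,.23],-115)
E
```

```text
t 0.15 pos [ 173.1 -600.   230.3] yaw_y -73.91 tool x [-0.     0.002 -1.   ] q6 -0.12 F [-0.2  0.6 -0.4] M [ 0.01 -0.02 -0.01] open 85.2
shift units [  0.023  -7.721 -12.657] turn -27.782281728801877
t 0.15 pos [ 173.1 -600.   230.3] yaw_y -73.91 tool x [-0.     0.002 -1.   ] q6 -0.12 F [-0.2  0.6 -0.4] M [ 0.01 -0.02 -0.01] open 85.2
shift units [  0.023  -7.721 -12.657] turn 8.217718271198123
```

Emit:
drive_tool --commands "-1 0 -7.72 -12.66 8.2;-1 0 -7.72 -12.66 8.2;-1 0 -7.72 -12.66 8.2;-1 0 -7.72 -12.66 8.2;-1 0 -7.72 -12.66 8.2;-1 0 -7.72 -12.66 8.2;-1 0 -7.72 -12.66 8.2;-1 0 -7.72 -12.66 8.2"

```text
t: 0.82
tool_pos: [0.3957, -0.3573, 0.2311]
tool_rot: [-1.981, 0.438, 1.981]
contact_force: [0.8, 0.2, -0.1]
opening: 0.0851
```

Run:
```python
from h import *
go([.574,-.163,.23],-115)
```

```text
t 0.82 pos [ 395.7 -357.3  231.1] yaw_y -114.94 tool x [-0.  0. -1.] q6 1.13 F [ 0.8  0.2 -0.1] M [ 0.05  0.06 -0.01] open 85.1
shift units [ 0.028 -6.284 -1.993] turn 0.011174311948047943
```

Emit:
drive_tool --commands "-1 0 -6.28 -1.99 0;-1 0 -6.28 -1.99 0;-1 0 -6.28 -1.99 0;-1 0 -6.28 -1.99 0;-1 0 -6.28 -1.99 0;-1 0 -6.28 -1.99 0;-1 0 -6.28 -1.99 0;-1 0 -6.28 -1.99 0"

```text
t: 1.48
tool_pos: [0.5742, -0.1621, 0.2307]
tool_rot: [-1.983, 0.433, 1.984]
contact_force: [0.5, -0.3, 0.0]
opening: 0.0853
```

```bash
cat >> h.py <<'E'
def snap(n,tag,crop=None,f=1):
    from station import ctrl
    ci=ctrl.camera_info(n); im,d=ctrl.get_image(n)
    np.savez(tag+".npz",im=im,d=d,K=ci["K"],T=ci["T"])
    if crop: im=im[crop[1]:crop[3],crop[0]:crop[2]]
    cv2.imwrite(f"pics/{tag}.png",cv2.resize(im,None,fx=f,fy=f,interpolation=cv2.INTER_CUBIC))
def fray(u,v,K,T):
    x=(u-K[0,2])/K[0,0]; y=(v-K[1,2])/K[1,1]; r=np.hypot(x,y)
    s=np.sin(r)/max(r,1e-9); return T[:3,:3]@np.array([x*s,y*s,np.cos(r)])
def fatz(u,v,z,K,T):
    r=fray(u,v,K,T); o=T[:3,3]; return o+r*(z-o[2])/r[2]
E
python3 - <<'E'
from h import *
go([.574,-.163,.23],-115)
snap("wrist","w1")
E
```

```text
t 1.48 pos [ 574.2 -162.1  230.7] yaw_y -114.65 tool x [-0.001  0.001 -1.   ] q6 1.6 F [ 0.5 -0.3  0. ] M [0.02 0.02 0.03] open 85.3
shift units [ 0.018  0.022 -0.004] turn 0.0700660649271299
```

View pics/w1.png

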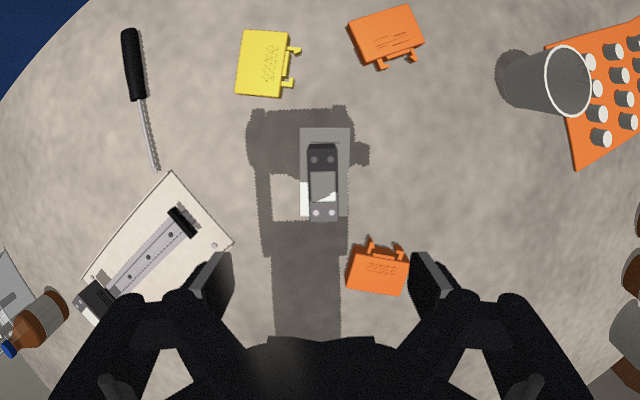

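Run:
```python
from h import *
im=load("w1")[0]
cv2.imwrite("pics/w1c.png",cv2.resize(im[115:235,270:390],None,fx=5,fy=5,interpolation=cv2.INTER_CUBIC))
cv2.imwrite("pics/w1t.png",cv2.resize(im[160:330,70:250],None,fx=3.5,fy=3.5,interpolation=cv2.INTER_CUBIC))
```

```text
(no output)
```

View pics/w1c.png

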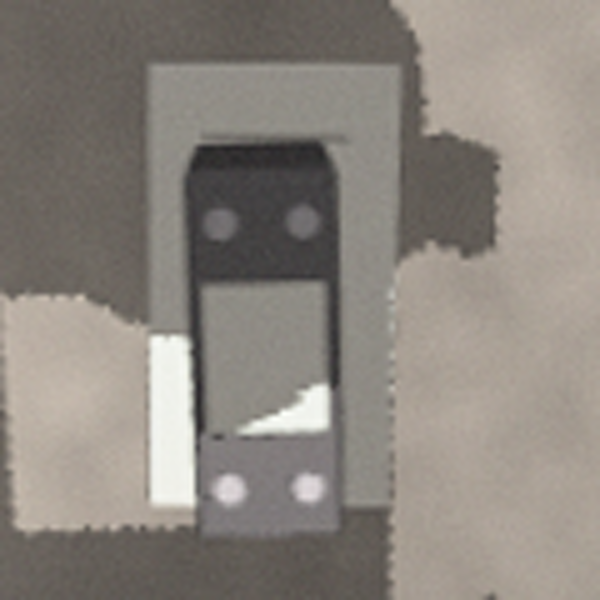

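View pics/w1t.png

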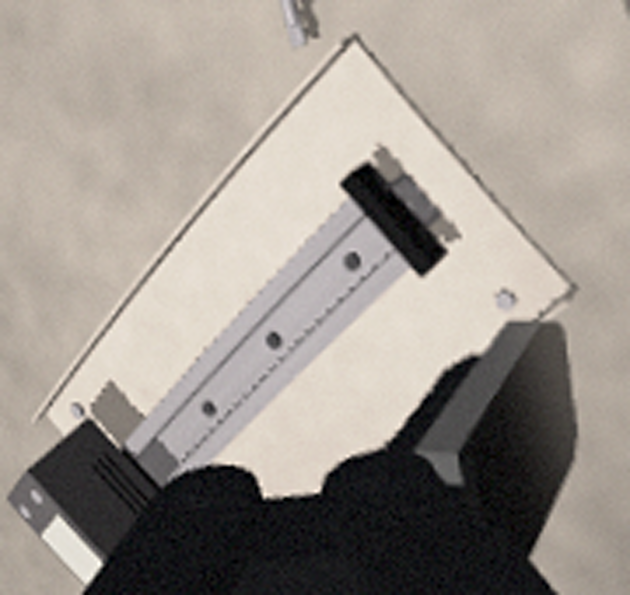

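Run:
```python
from h import *
im,d,K,T=load("w1")
print(T[:3,3])
c=[(187,168),(334,167),(341,535),(200,535)]
C=np.array([fatz(270+a/5-.4,115+b/5-.4,.076,K,T) for a,b in c])*1e3
print(np.round(C,1),C.mean(0)); print([np.linalg.norm(C[i]-C[(i+1)%4]) for i in range(4)])
f=lambda v:np.degrees(np.arctan2(v[1],v[0]))
print("yaw",f(C[0]-C[3]),f(C[1]-C[2]))
S=np.array([fatz(270+a/5-.4,115+b/5-.4,.006,K,T) for a,b in [(149,64),(402,64),(390,508),(149,506)]])*1e3
print(S.mean(0),"yaw",f(S[0]-S[3]),f(S[1]-S[2]),[np.linalg.norm(S[i]-S[(i+1)%4]) for i in range(4)])
# depth at module top
for p in [(310,160),(320,170),(325,215)]: print(d[p[1],p[0]], T[:3,3]+0)
# rail edges & tray corner
cr=lambda a,b,z:fatz(70+a/3.5-.4,160+b/3.5-.4,z,K,T)*1e3
for nm,a,b,z in [("trayA",354,38,14),("trayB",575,288,14),("trayC",38,418,14),("railL1",345,203,25.5),("railL2",130,445,25.5),("railR1",408,262,25.5),("railR2",218,462,25.5),("h1",353,261,25.5),("h2",274,340,25.5),("h3",208,408,25.5)]:
    print(nm,np.round(cr(a,b,z/1e3),1))
```

```text
[ 0.63887408 -0.1915391   0.37373891]
[[ 615.1 -166.1   76. ]
 [ 603.5 -191.9   76. ]
 [ 534.4 -162.8   76. ]
 [ 546.4 -136.6   76. ]] [ 574.87909217 -164.33436679   76.        ]
[np.float64(28.30357698685301), np.float64(75.00555177474072), np.float64(28.810082423487213), np.float64(74.77700196768876)]
yaw -23.211027442292707 -22.82771572244274
[ 573.83517779 -166.17009518    6.        ] yaw -25.483215758649447 -25.032100116575524 [np.float64(59.68079285411951), np.float64(110.2314713988848), np.float64(60.54117702462575), np.float64(109.57672126232517)]
0.29729635 [ 0.63887408 -0.1915391   0.37373891]
0.3005178 [ 0.63887408 -0.1915391   0.37373891]
0.3143098 [ 0.63887408 -0.1915391   0.37373891]
trayA [662.4   8.6  14. ]
trayB [542.3 -23.1  14. ]
trayC [591.8 289.2  14. ]
railL1 [610.7  39.1  25.5]
railL2 [561.9 221.5  25.5]
railR1 [580.3  27.4  25.5]
railR2 [538.  174.9  25.5]
h1 [589.9  49.3  25.5]
h2 [575.9 105.   25.5]
h3 [562.  160.5  25.5]
```

Run:
```python
from h import *
go([.5823,-.1674,.110],-113.0);go([.5823,-.1674,.0413],-113.0)
```

```text
t 1.53 pos [ 573.1 -163.8  230.7] yaw_y -114.75 tool x [-0.001 -0.    -1.   ] q6 1.6 F [-0.7  0.5  0.1] M [-0.01 -0.01  0.03] open 85.6
shift units [ 3.018 -0.016 -0.25 ] turn -0.3509138050714228
t 1.53 pos [ 573.1 -163.8  230.7] yaw_y -114.75 tool x [-0.001 -0.    -1.   ] q6 1.6 F [-0.7  0.5  0.1] M [-0.01 -0.01  0.03] open 85.6
shift units [ 4.735 -0.017 -0.252] turn -0.3509138050714228
```

Emit:
drive_tool --commands "-1 1 0 -0.25 -0.35;-1 2 0 -0.25 -0.35;-1 3 0 -0.25 -0.35;-1 3.9 0 -0.25 -0.35;-1 4.5 0 -0.25 -0.35;-1 4.73 0 -0.25 -0.35;-1 4.73 0 -0.25 -0.35;-1 4.73 0 -0.25 -0.35"

```text
t: 2.2
tool_pos: [0.582, -0.1702, 0.0431]
tool_rot: [-1.999, 0.411, 1.998]
contact_force: [-0.4, 0.1, 0.6]
opening: 0.0855
```

Run:
```python
from h import *
snap("wrist","w2")
go([.5823,-.1674,.0413],-113.0)
```

```text
t 2.25 pos [ 583.  -170.4   44.4] yaw_y -113.22 tool x [ 0.003 -0.002 -1.   ] q6 1.57 F [ 0.9 -0.7 -0.7] M [-0.03  0.    0.02] open 85.6
shift units [ 0.078 -0.063  0.047] turn -0.044107737851152254
```

View pics/w2.png

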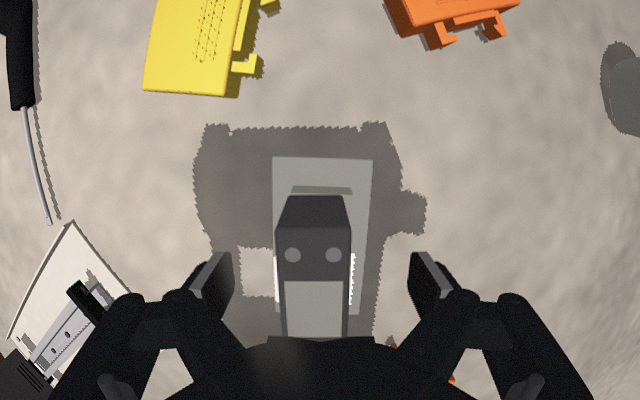

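Run:
```python
from h import *
im,d,K,T=load("w2")
for u,v in [(276,233),(350,232),(279,310),(348,310)]: print(np.round(fatz(u,v,.076,K,T)*1e3,1))
for i in range(3): go([.5823,-.1674,.0413],-113.0)
```

```text
[ 613.4 -164.7   76. ]
[ 602.6 -191.    76. ]
[ 580.3 -149.6   76. ]
[ 568.7 -177.1   76. ]
t 2.25 pos [ 583.  -170.4   44.4] yaw_y -113.22 tool x [ 0.003 -0.002 -1.   ] q6 1.57 F [ 0.9 -0.7 -0.7] M [-0.03  0.    0.02] open 85.6
shift units [ 0.078 -0.063  0.047] turn -0.044107737851152254
t 2.25 pos [ 583.  -170.4   44.4] yaw_y -113.22 tool x [ 0.003 -0.002 -1.   ] q6 1.57 F [ 0.9 -0.7 -0.7] M [-0.03  0.    0.02] open 85.6
shift units [ 0.078 -0.063  0.047] turn -0.044107737851152254
t 2.25 pos [ 583.  -170.4   44.4] yaw_y -113.22 tool x [ 0.003 -0.002 -1.   ] q6 1.57 F [ 0.9 -0.7 -0.7] M [-0.03  0.    0.02] open 85.6
shift units [ 0.078 -0.063  0.047] turn -0.044107737851152254
```

Emit:
drive_tool --commands "-1 0.05 -0.07 0.05 0;-1 0.05 -0.07 0.05 0;0.5 0.05 -0.07 0.05 0;1 0.05 -0.07 0.05 0;1 0.05 -0.07 0.05 0;1 0.05 -0.07 0.05 0;1 0.05 -0.07 0.05 0;1 0.05 -0.07 0.05 0" --newtons 20

```text
t: 2.92
tool_pos: [0.5814, -0.1657, 0.0403]
tool_rot: [-1.999, 0.41, 1.999]
contact_force: [0.3, 0.1, 0.3]
opening: 0.0298
```

Run:
```python
from h import *
go([.5823,-.1674,.0413],-113.0)
```

```text
t 2.92 pos [ 581.4 -165.7   40.3] yaw_y -113.16 tool x [ 0. -0. -1.] q6 1.57 F [0.3 0.1 0.3] M [ 0.03  0.03 -0.02] open 29.8
shift units [-0.025  0.031 -0.039] turn -0.03178283894636138
```

Emit:
drive_tool --commands "1 -0.1 0 0 0;1 -0.225 0 0 0;1 -0.225 0 0 0;1 -0.225 0 0.1 0;1 -0.24 0 0.2 0;1 -0.25 0 0.2 0;1 -0.25 0 0.2 0"

```text
t: 3.5
tool_pos: [0.5754, -0.1633, 0.0516]
tool_rot: [-2.005, 0.411, 1.994]
contact_force: [3.4, -1.8, 1.5]
opening: 0.0297
```

Run:
```python
from h import *
snap("wrist","w3",(200,130,440,340),3.3)
go([.5823,-.1674,.0413],-113.0)
```

```text
t 3.55 pos [ 575.5 -163.3   51.5] yaw_y -113.17 tool x [ 0.004 -0.002 -1.   ] q6 1.57 F [ 4.5 -2.1  0.5] M [-0.44 -0.9  -0.02] open 30.0
shift units [ 0.256  0.027 -0.196] turn -0.03432384484165141
```

View pics/w3.png

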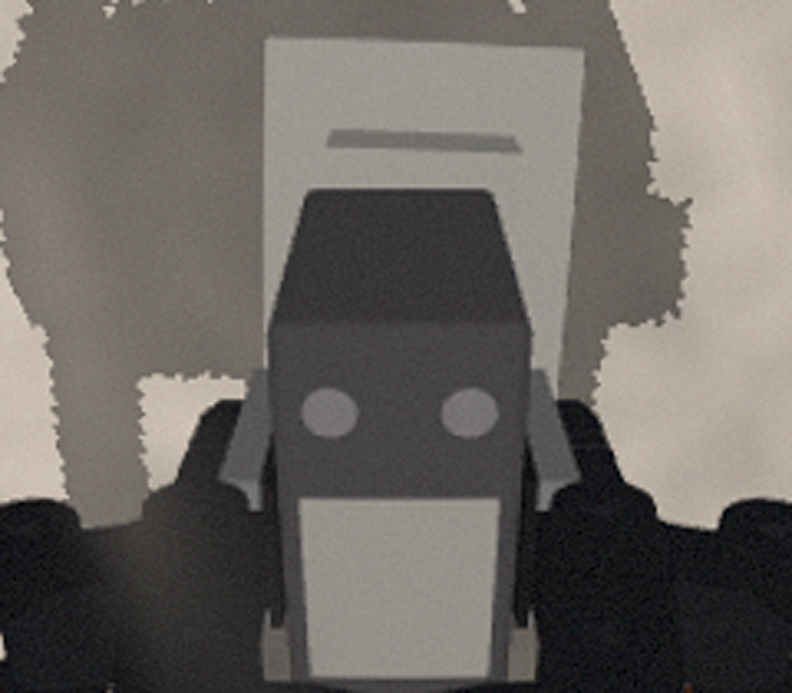

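Emit:
drive_tool --commands "1 -0.02 0 0.05 0;1 -0.05 0 0.1 0;1 -0.07 0 0.15 0;1 -0.08 0 0.2 0;1 -0.08 0 0.2 0"

```text
t: 3.97
tool_pos: [0.5679, -0.16, 0.0546]
tool_rot: [-2.004, 0.411, 1.995]
contact_force: [5.2, -2.2, 1.4]
opening: 0.0296
```

Run:
```python
from h import *
snap("wrist","w4",(200,130,440,340),3.3)
go([.5823,-.1674,.0413],-113.0)
```

```text
t 4.02 pos [ 567.9 -160.1   54.6] yaw_y -113.17 tool x [ 0.004 -0.002 -1.   ] q6 1.57 F [ 5.3 -1.7  0.8] M [-0.43 -0.87 -0.  ] open 29.7
shift units [ 0.334  0.027 -0.402] turn -0.033991324448970774
```

View pics/w4.png

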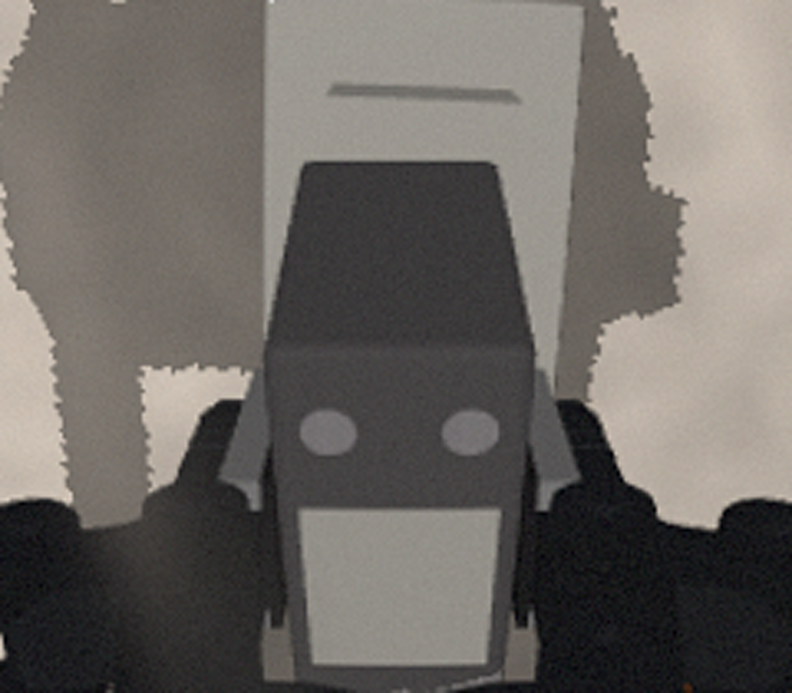

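```bash
cat >> h.py <<'E'
from scipy.optimize import least_squares
def mfit(tag,pts,f=3.3,off=(200,130),yaw=None):
    """pts: crop px of L-top,R-top,R-bot,L-bot of +x end face. returns tilt, module origin(seat,x0) world, yaw"""
    im,d,K,T=load(tag)
    P=np.array(pts,float)/f+np.array(off)-.35
    # image left = module +y (tool y=-module y is image right)
    X=np.array([[38,15,56],[38,-15,56],[38,-15,4],[38,15,4]])/1e3
    def proj(W):
        c=(W-T[:3,3])@T[:3,:3]; r=np.hypot(c[:,0],c[:,1]); th=np.arctan2(r,c[:,2])
        return np.c_[K[0,2]+K[0,0]*th*c[:,0]/r,K[1,2]+K[1,1]*th*c[:,1]/r]
    def pose(p): return (Ro.from_euler('z',p[4])*Ro.from_euler('y',-p[3])).as_matrix()
    def res(p): return (proj(X@pose(p).T+p[:3])-P).ravel()
    o,R=st(); y0=np.arctan2(-R[1,1],-R[0,1])-np.pi/2
    s=least_squares(res,[*(o["tool_pos"]+[0,0,-.02]),.2,y0])
    p=s.x; M=pose(p)
    g=o["tool_pos"]-.0187*R[:,0]; gm=M.T@(g-p[:3])*1e3
    print("tilt",round(p[3],3),"yaw",round(np.degrees(p[4]),2),"(tool)",round(np.degrees(y0),2),"org",np.round(p[:3]*1e3,1),"resid",np.round(s.fun,1),"grasp in mod",np.round(gm,1))
    lip=p[:3]+M@np.array([-.0135,0,-.0045]); print("lip tongue tip top world",np.round(lip*1e3,1),"rel TCP",np.round((lip-o["tool_pos"])*1e3,1))
    return p
E
python3 - <<'E'
from h import *
mfit("w3",[(270,324),(530,324),(492,190),(308,190)])
mfit("w4",[(268,348),(533,348),(497,163),(302,163)])
E
```

```text
tilt 0.073 yaw -23.17 (tool) -23.17 org [ 571.  -161.2   26.4] resid [ 0.  -0.   0.   0.  -0.   0.  -0.1 -0. ] grasp in mod [ 0.1 -0.2 47.1]
lip tongue tip top world [ 558.9 -156.    20.9] rel TCP [ -9.    4.  -33.7]
tilt 0.208 yaw -23.1 (tool) -23.17 org [ 569.6 -160.6   29.2] resid [-0.4  0.1  0.2 -0.  -0.5 -0.1  0.7  0. ] grasp in mod [ 7.3 -0.2 43.5]
lip tongue tip top world [ 558.3 -155.8   22. ] rel TCP [ -9.6   4.3 -32.6]
```

Emit:
drive_tool --commands "1 -0.01 0 0.08 0;1 -0.02 0 0.14 0;1 -0.03 0 0.2 0;1 -0.03 0 0.24 0;1 -0.03 0 0.24 0"

```text
t: 4.43
tool_pos: [0.5594, -0.1564, 0.0562]
tool_rot: [-2.004, 0.411, 1.995]
contact_force: [4.8, -2.4, 3.6]
opening: 0.0299
```

Run:
```python
from h import *
snap("wrist","w5",(200,130,440,340),3.3)
go([.5823,-.1674,.0413],-113.0)
```

```text
t 4.48 pos [ 559.3 -156.4   56.2] yaw_y -113.17 tool x [ 0.004 -0.002 -1.   ] q6 1.57 F [ 4.3 -2.7  2.5] M [-0.45 -0.91 -0.08] open 30.1
shift units [ 0.375  0.027 -0.634] turn -0.0339362670551111
```

View pics/w5.png

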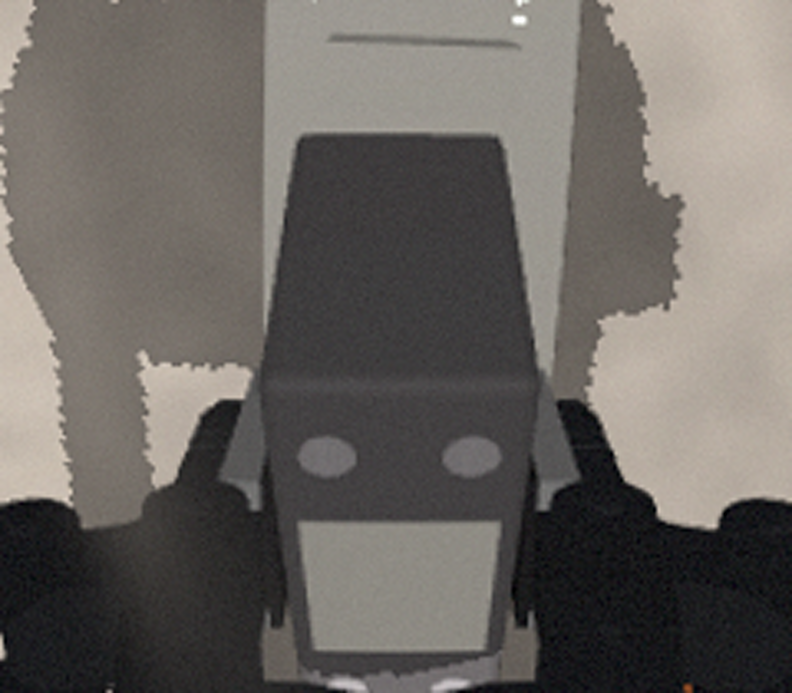

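Run:
```python
from h import *
mfit("w5",[(262,381),(538,381),(502,134),(297,134)])
```

```text
tilt 0.362 yaw -23.12 (tool) -23.17 org [ 568.6 -160.1   33. ] resid [-0.2  0.1  0.2  0.  -0.4 -0.   0.5 -0. ] grasp in mod [ 5.4 -0.2 42.8]
lip tongue tip top world [ 558.5 -155.8   24. ] rel TCP [ -0.8   0.6 -32.2]
```

Emit:
drive_tool --commands "1 -0.03 0 0.05 0;1 -0.04 0 0.07 0;1 -0.04 0 0.07 0"

```text
t: 4.73
tool_pos: [0.5557, -0.1548, 0.0567]
tool_rot: [-2.001, 0.41, 1.997]
contact_force: [4.8, -2.8, 1.7]
opening: 0.0295
```

Emit:
drive_tool --commands "1 -0.04 0 0.07 0;1 -0.04 0 0.07 0;1 0.01 0 -0.06 0;1 -0.1 0 -0.08 0;1 -0.8 0 -0.08 0;1 -1.7 0 -0.08 0;1 -2.5 0 -0.08 0;1 -2.5 0 -0.08 0" --newtons 70

```text
t: 5.4
tool_pos: [0.5605, -0.1566, 0.1629]
tool_rot: [-2.008, 0.411, 1.992]
contact_force: [1.2, -0.0, 0.0]
opening: 0.029
```

Run:
```python
from h import *
snap("wrist","w6",(200,130,440,340),3.3)
go([.562,.124,.16],-75.6)
```

```text
t 5.45 pos [ 559.2 -156.1  159.7] yaw_y -113.15 tool x [ 0.004 -0.001 -1.   ] q6 1.57 F [-0.3 -1.1 -1.7] M [ 0.    0.   -0.02] open 28.9
shift units [-0.017 -6.466  2.689] turn -7.509539328721212
```

View pics/w6.png

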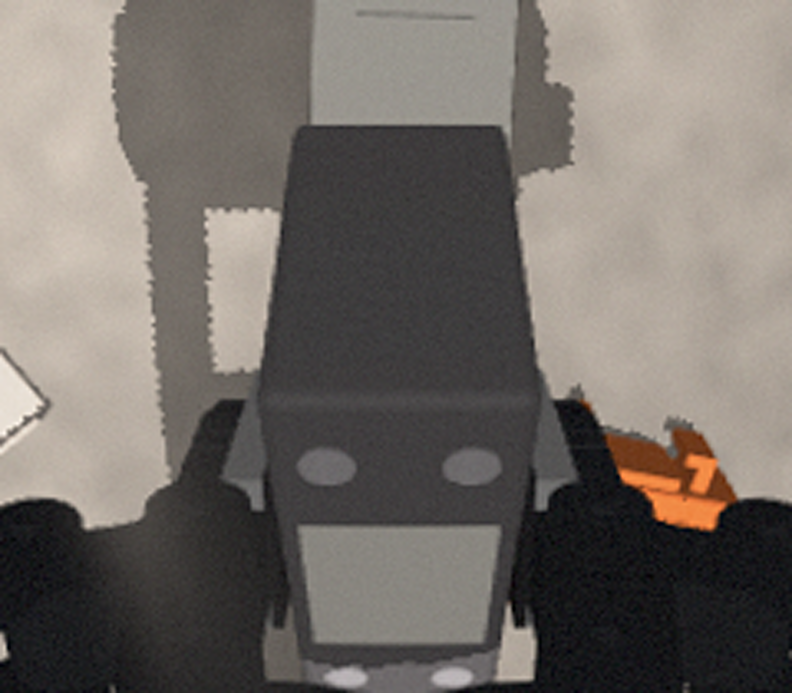

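Run:
```python
from h import *
mfit("w6",[(260,400),(540,400),(503,126),(296,126)])
```

```text
tilt 0.431 yaw -23.08 (tool) -23.15 org [ 572.5 -161.5  140.6] resid [-0.1  0.   0.  -0.  -0.  -0.   0.1  0. ] grasp in mod [ 2.7 -0.3 40.4]
lip tongue tip top world [ 563.  -157.4  130.9] rel TCP [  3.8  -1.3 -28.8]
```

Run:
```python
from h import *
go([.530,.111,.16],-75.7)
im,d,K,T=load("side0"); P=cloud(d,K,T)
c,s=np.cos(np.radians(14.3)),np.sin(np.radians(14.3))
for n in ["side0","scene0"]:
    im,d,K,T=load(n);P=cloud(d,K,T).reshape(-1,3);P=P[~np.isnan(P[:,0])]
    D=P-np.array([.5713,.1215,0]); x=(D[:,0]*c+D[:,1]*s)*1e3; y=(-D[:,0]*s+D[:,1]*c)*1e3
    m=(abs(y)<45)
    for a in range(-40,44,3):
        k=m&(x>=a)&(x<a+3)
        if k.sum(): print(n,a+1.5,k.sum(),np.round(np.percentile(P[k,2]*1e3,[10,50,90]),1))
```

```text
t 5.45 pos [ 559.2 -156.1  159.7] yaw_y -113.15 tool x [ 0.004 -0.001 -1.   ] q6 1.57 F [-0.3 -1.1 -1.7] M [ 0.    0.   -0.02] open 28.9
shift units [-0.019 -5.853  3.297] turn -7.489539328721207
side0 -38.5 24 [2.  4.6 7. ]
side0 -35.5 27 [2.  5.1 7. ]
side0 -32.5 25 [1.1 4.5 6. ]
side0 -29.5 26 [2.3 4.4 7.7]
side0 -26.5 23 [2.6 4.  6.2]
side0 -23.5 28 [1.3 4.6 7.1]
side0 -20.5 22 [1.9 4.6 6.9]
side0 -17.5 30 [ 2.5  4.4 24.7]
side0 -14.5 56 [ 2.7 20.9 27.7]
side0 -11.5 27 [14.1 25.1 27.4]
side0 -8.5 21 [23.2 25.4 27.4]
side0 -2.5 22 [3.9 7.1 9.5]
side0 0.5 25 [ 6.1  7.7 10.5]
side0 3.5 27 [4.7 7.9 9.9]
side0 6.5 25 [5.3 6.8 9.5]
side0 9.5 50 [ 6.6 11.2 25.1]
side0 12.5 31 [12.9 25.  28.1]
side0 15.5 27 [23.7 25.3 28.1]
side0 18.5 15 [22.6 24.2 26. ]
side0 24.5 18 [2.5 5.  7.8]
side0 27.5 24 [1.9 4.7 6.5]
side0 30.5 24 [1.8 3.4 6.2]
side0 33.5 27 [2.  4.4 6.2]
side0 36.5 24 [1.  3.9 6. ]
side0 39.5 22 [2.3 4.1 7.4]
side0 42.5 27 [1.7 4.1 6.4]
scene0 -38.5 3 [5.5 5.9 6.5]
scene0 -20.5 6 [23.4 24.6 25.2]
scene0 -17.5 14 [23.5 25.6 26.6]
scene0 -14.5 22 [ 6.6 25.8 27.3]
scene0 -11.5 83 [ 8.6 17.8 26.4]
scene0 -8.5 30 [13.6 20.4 25.8]
scene0 6.5 15 [ 3.8 11.7 25.2]
scene0 9.5 74 [ 4.7 11.8 25.3]
scene0 12.5 41 [ 4.2 11.  27.3]
scene0 15.5 45 [ 4.6 22.5 26.8]
scene0 18.5 17 [ 4.2  5.7 15.3]
scene0 21.5 19 [4.1 5.  6.5]
scene0 24.5 20 [3.4 5.3 6.9]
scene0 27.5 19 [2.9 5.1 5.9]
scene0 30.5 16 [3.7 5.1 6.3]
scene0 33.5 22 [-672.1    4.8    6. ]
scene0 36.5 20 [2.5 4.6 5.8]
scene0 39.5 24 [-750.2    4.1    6.9]
scene0 42.5 25 [-751.     4.7    6.9]
```

Emit:
drive_tool --commands "1 0 -5.85 3.3 -7.5;1 0 -5.85 3.3 -7.5;1 0 -5.85 3.3 -7.5;1 0 -5.85 3.3 -7.5;1 0 -5.85 3.3 -7.5;1 0 -5.85 3.3 -7.5;1 0 -5.85 3.3 -7.5;1 0 -5.85 3.3 -7.5"

```text
t: 6.12
tool_pos: [0.5253, 0.1149, 0.153]
tool_rot: [2.078, 0.27, -2.094]
contact_force: [0.1, -0.5, -1.5]
opening: 0.0291
```

Emit:
drive_tool --commands "1 0 0 0 0;1 0 0 0 0"

```text
t: 6.28
tool_pos: [0.5273, 0.1107, 0.1542]
tool_rot: [2.084, 0.262, -2.093]
contact_force: [0.1, -0.0, -0.7]
opening: 0.0289
```

Run:
```python
from h import *
go([.530,.111,.10],-75.7)
snap("wrist","w7")
```

```text
t 6.28 pos [527.3 110.7 154.2] yaw_y -75.67 tool x [-0.004 -0.001 -1.   ] q6 1.39 F [ 0.1 -0.  -0.7] M [ 0.01 -0.04 -0.01] open 28.9
shift units [ 1.354  0.01  -0.072] turn 0.006781246098177008
```

View pics/w7.png

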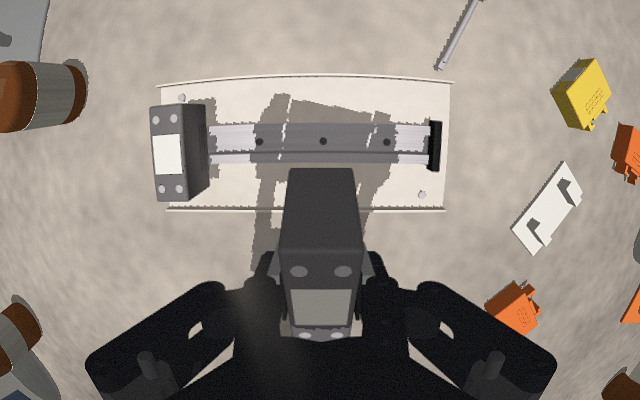

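Run:
```python
from h import *
im=load("w7")[0]
cv2.imwrite("pics/w7c.png",cv2.resize(im[70:220,190:460],None,fx=2.95,fy=2.95,interpolation=cv2.INTER_CUBIC))
cv2.imwrite("pics/w7m.png",cv2.resize(im[130:340,200:440],None,fx=3.3,fy=3.3,interpolation=cv2.INTER_CUBIC))
```

```text
(no output)
```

View pics/w7c.png

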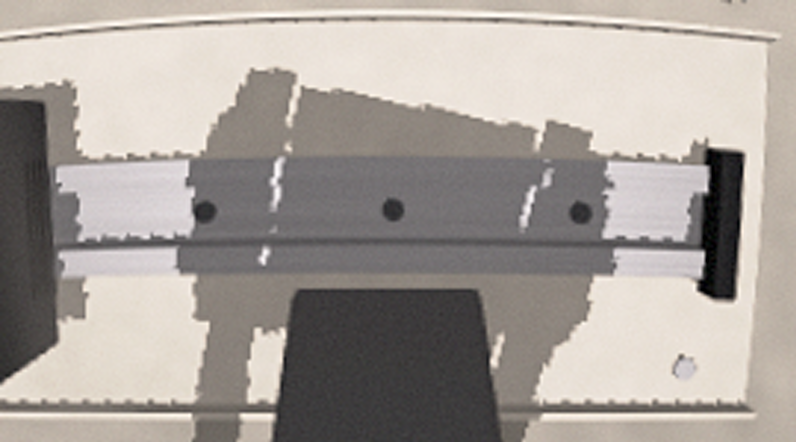

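View pics/w7m.png

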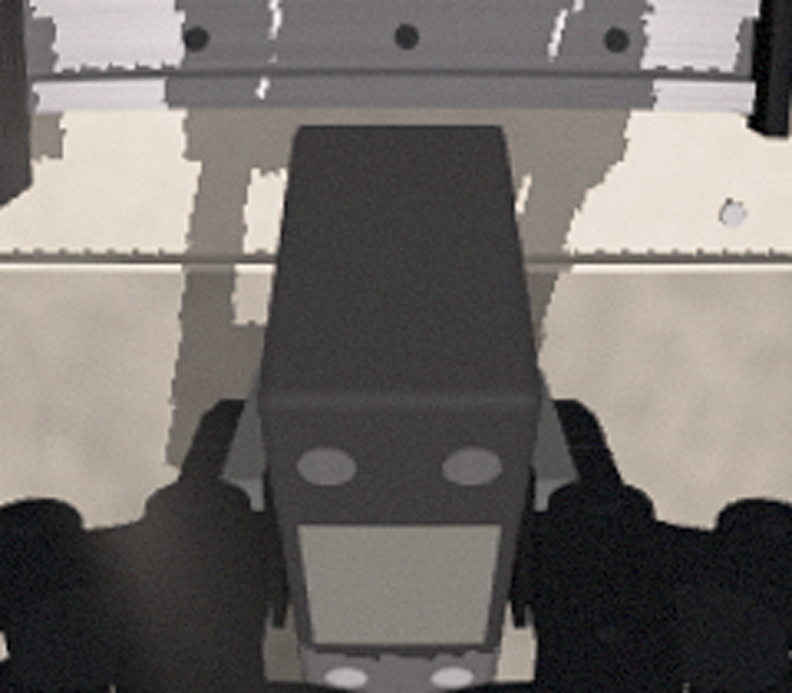

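Run:
```python
from h import *
im,d,K,T=load("w7")
g=lambda a,b,z:fatz(190+a/2.95-.35,70+b/2.95-.35,z,K,T)*1e3
P={}
for nm,a,b,z in [("+x1",120,160,25.5),("+x2",400,156,25.5),("+x3",650,162,25.5),("-x1",120,276,25.5),("-x2",250,274,25.5),("-x3",550,273,25.5),("-x4",650,274,25.5),("brk +x",726,150,35.5),("brk -x",722,299,35.5),("cornA",776,38,14),("cornB",754,414,14),("rimB1",30,405,14),("rimB2",540,412,14),("hole1",205,211,7),("hole3",580,212,7)]:
    P[nm]=g(a,b,z/1e3); print(nm,np.round(P[nm],1))
f=lambda a,b:np.degrees(np.arctan2(*(P[a]-P[b])[[1,0]]))
print(f("+x1","+x3"),f("-x1","-x4"),f("rimB1","cornB"),f("hole1","hole3"),f("cornA","cornB"))
a=(P["+x1"]+P["+x3"])/2;b=(P["-x1"]+P["-x4"])/2; print("mid",(a+b)/2,"width",np.linalg.norm(a-b))
mfit("w7",[(260,400),(540,400),(503,126),(296,126)])
```

```text
+x1 [570.2 204.9  25.5]
+x2 [590.4 122.8  25.5]
+x3 [609.3  49.5  25.5]
-x1 [535.1 197.7  25.5]
-x2 [545.1 157.9  25.5]
-x3 [568.   70.   25.5]
-x4 [576.2  39.4  25.5]
brk +x [619.5  30.6  35.5]
brk -x [576.   17.9  35.5]
cornA [662.5  15.6  14. ]
cornB [539.7 -16.7  14. ]
rimB1 [481.4 224.8  14. ]
rimB2 [521.9  57.4  14. ]
hole1 [558.2 178.7   7. ]
hole3 [587.8  62.1   7. ]
104.1114140104764 104.55341901046384 103.58537799595396 104.24080370424915 14.726356925851178
mid [572.69608591 122.86107312  25.5       ] width 35.16806327649451
tilt 0.419 yaw 14.36 (tool) 14.28 org [539.9 114.  131.7] resid [-0.1  0.   0.  -0.  -0.1 -0.   0.1  0. ] grasp in mod [ 5.5 -0.6 43.1]
lip tongue tip top world [529.7 111.4 122.1] rel TCP [  1.8   1.1 -32.5]
```

Emit:
drive_tool --commands "1 0 0 -1.01 0;1 0.8 0 -1.01 0;1 1.6 0 -1.01 0;1 2.05 0 -1.01 0;1 2.05 0 -1.01 0;1 2.05 0 -1.01 0;1 2.05 0 -1.01 0"

```text
t: 6.92
tool_pos: [0.569, 0.1205, 0.0756]
tool_rot: [2.091, 0.261, -2.087]
contact_force: [-0.1, -0.4, -1.7]
opening: 0.0292
```

```bash
cat >> h.py <<'E'
MID=np.array([572.7,122.9]); U=np.array([np.cos(np.radians(14.3)),np.sin(np.radians(14.3))]); V=np.array([-U[1],U[0]])
def q():
    o,R=st(); d=o["tool_pos"][:2]*1e3-MID
    F=o["contact_force"]; print("t %.2f  TCP rail-x %.2f y %.2f z %.2f  yaw %.2f  Fu %.1f Fv %.1f Fz %.1f  M %s open %.1f"%(o["t"],d@U,d@V,o["tool_pos"][2]*1e3,np.degrees(np.arctan2(R[1,1],R[0,1])),F[:2]@U,F[:2]@V,F[2],np.round(o["wrist_torque"],2),o["opening"]*1e3),"toolx",np.round(R[:,0],4))
E
python3 -c "
from h import *
q()"
```

```text
t 6.92  TCP rail-x -4.19 y -1.37 z 75.59  yaw -75.74  Fu -0.2 Fv -0.3 Fz -1.7  M [-0.03  0.    0.  ] open 29.2 toolx [ 2.e-03  1.e-04 -1.e+00]
```

Emit:
drive_tool --commands "1 0 0 0 0;1 0 0 0.04 0;1 0.05 0 0.04 0;1 0.1 0 0.04 0"

```text
t: 7.25
tool_pos: [0.567, 0.121, 0.0713]
tool_rot: [2.09, 0.263, -2.086]
contact_force: [-0.2, -0.4, -1.7]
opening: 0.029
```

```bash
python3 -c "
from h import *
q()"
```

```text
t 7.25  TCP rail-x -6.04 y -0.43 z 71.25  yaw -75.66  Fu -0.3 Fv -0.4 Fz -1.7  M [-0.    0.   -0.04] open 29.0 toolx [ 2.2e-03  2.0e-04 -1.0e+00]
```

Emit:
drive_tool --commands "1 0.03 0 0 0;1 0.05 0 0 0;1 0.08 0 0 0;1 0.08 0 0 0"

```text
t: 7.58
tool_pos: [0.566, 0.121, 0.0665]
tool_rot: [2.088, 0.263, -2.089]
contact_force: [0.0, 1.0, -1.9]
opening: 0.0291
```

Emit:
drive_tool --commands "1 0.02 0 0 0;1 0.04 0 0 0;1 0.04 0 0 0"

```text
t: 7.83
tool_pos: [0.5662, 0.1209, 0.0651]
tool_rot: [2.088, 0.263, -2.089]
contact_force: [-0.1, -0.6, -1.0]
opening: 0.0295
```

Emit:
drive_tool --commands "1 0.015 0 0 0;1 0.03 0 0 0;1 0.03 0 0 0"

```text
t: 8.08
tool_pos: [0.5662, 0.1209, 0.064]
tool_rot: [2.088, 0.263, -2.088]
contact_force: [-0.2, -0.2, -1.6]
opening: 0.0292
```

Emit:
drive_tool --commands "1 0.015 0 0 0;1 0.03 0 0 0;1 0.03 0 0 0"

```text
t: 8.33
tool_pos: [0.5662, 0.1209, 0.0628]
tool_rot: [2.088, 0.263, -2.088]
contact_force: [0.0, -0.1, -1.7]
opening: 0.0294
```

Emit:
drive_tool --commands "1 0.015 0 0 0;1 0.03 0 0 0;1 0.03 0 0 0"

```text
t: 8.58
tool_pos: [0.5662, 0.1209, 0.0616]
tool_rot: [2.088, 0.263, -2.088]
contact_force: [-0.3, -0.6, -1.1]
opening: 0.0293
```

Emit:
drive_tool --commands "1 0.015 0 0 0;1 0.03 0 0 0;1 0.03 0 0 0"

```text
t: 8.83
tool_pos: [0.5664, 0.1209, 0.0608]
tool_rot: [2.088, 0.263, -2.088]
contact_force: [-0.3, -0.5, 0.9]
opening: 0.0291
```

Emit:
drive_tool --commands "1 0.01 0 0 0;1 0.01 0 0 0"

```text
t: 9.0
tool_pos: [0.5665, 0.1209, 0.0607]
tool_rot: [2.088, 0.263, -2.088]
contact_force: [-2.3, -0.6, 2.7]
opening: 0.0292
```

Run:
```python
from h import *
q(); snap("wrist","w8",(200,130,440,340),3.3)
```

```text
t 9.00  TCP rail-x -6.49 y -0.37 z 60.69  yaw -75.66  Fu -2.4 Fv -0.0 Fz 2.7  M [-0.05  0.37  0.  ] open 29.2 toolx [ 2.e-04  0.e+00 -1.e+00]
```

View pics/w8.png

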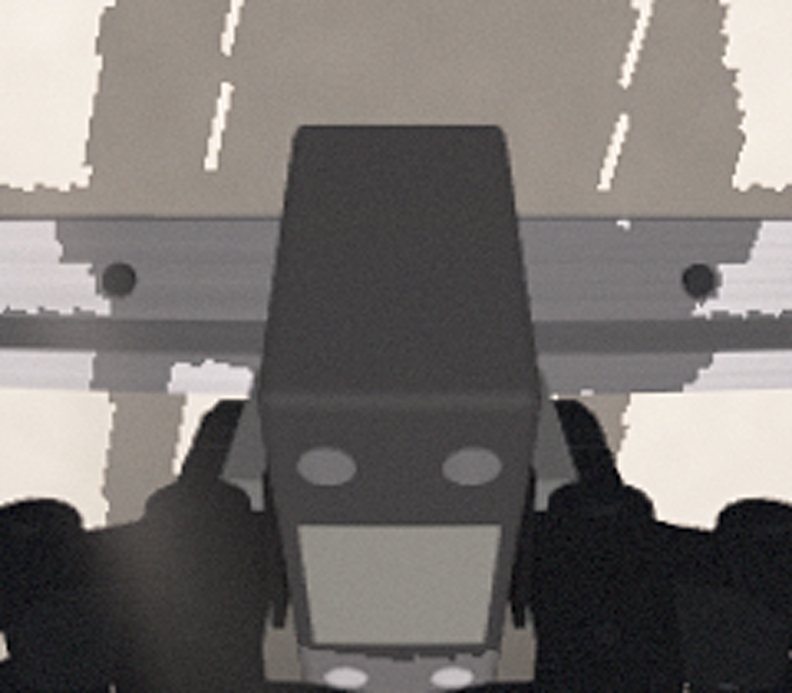

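Emit:
drive_tool --commands "1 -0.1 0 0 0;1 -0.1 0 0.2 0;1 -0.1 0 0.44 0;1 -0.1 0 0.44 0;1 0.1 0 0.44 0;1 0.2 0 0.44 0;1 0.2 0 0.44 0;1 0.2 0 0.44 0"

```text
t: 9.72
tool_pos: [0.5487, 0.1165, 0.0512]
tool_rot: [2.087, 0.263, -2.09]
contact_force: [0.9, 0.3, -1.6]
opening: 0.0293
```

Run:
```python
from h import *
q(); snap("wrist","w9",(200,130,440,340),3.3);q()
```

```text
t 9.72  TCP rail-x -24.83 y -0.26 z 51.18  yaw -75.66  Fu 0.9 Fv 0.1 Fz -1.6  M [-0.02 -0.    0.02] open 29.3 toolx [-1.6e-03 -1.0e-04 -1.0e+00]
t 9.77  TCP rail-x -24.43 y -0.31 z 51.63  yaw -75.66  Fu 0.3 Fv -0.1 Fz -1.1  M [-0.01  0.01  0.03] open 29.5 toolx [-7.e-04 -0.e+00 -1.e+00]
```

View pics/w9.png

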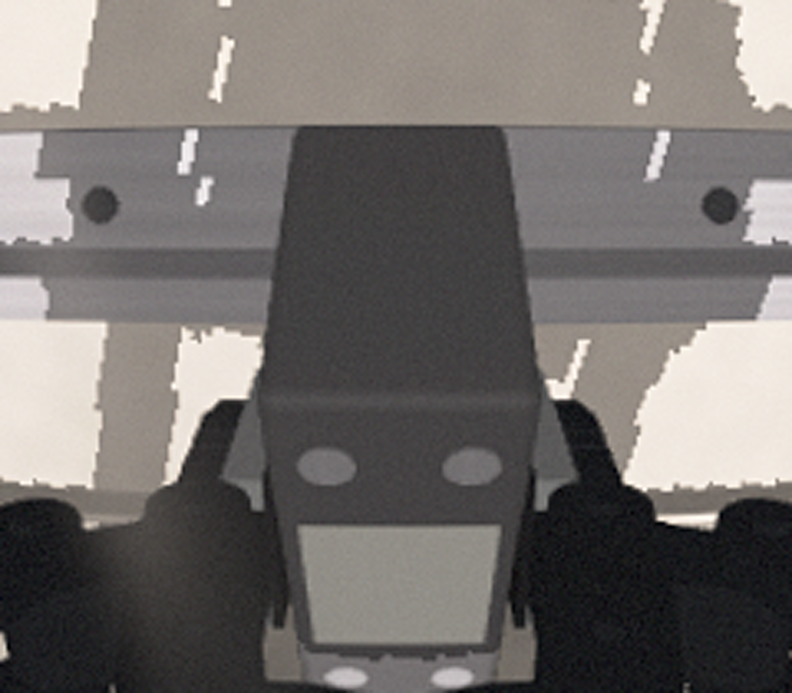

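Run:
```python
from h import *
im,d,K,T=load("w9")
for nm,a,b in [("-x",150,322),("-x",650,321),("+x",150,129),("+x",620,128)]:
    p=fatz(200+a/3.3-.35,130+b/3.3-.35,.0245,K,T)*1e3; print(nm,np.round(p,1),"rail-x",(p[:2]-MID)@U)
mfit("w9",[(260,400),(540,400),(503,126),(296,126)])
```

```text
-x [543.8 162.   24.5] rail-x -18.387226694925356
-x [566.4  74.3  24.5] rail-x -18.131087858131373
+x [578.5 168.4  24.5] rail-x 16.91156426651116
+x [598.6  90.5  24.5] rail-x 17.06626217906418
tilt 0.422 yaw 14.36 (tool) 14.34 org [561.3 119.8  28.8] resid [-0.1  0.   0.  -0.  -0.1 -0.   0.1  0. ] grasp in mod [ 5.5 -0.2 43.1]
lip tongue tip top world [551.1 117.2  19.1] rel TCP [  2.    0.7 -32.5]
```

Emit:
drive_tool --commands "1 0.055 0 0 0;1 0.055 0 0 0;1 0.055 0 -0.03 0;1 0.055 0 -0.06 0;1 0.055 0 -0.08 0;1 0.055 0 -0.08 0"

```text
t: 10.27
tool_pos: [0.5527, 0.1174, 0.0501]
tool_rot: [2.089, 0.263, -2.088]
contact_force: [0.3, -0.3, -0.7]
opening: 0.0293
```

```bash
python3 -c "
from h import *
q()"
```

```text
t 10.27  TCP rail-x -20.75 y -0.40 z 50.12  yaw -75.66  Fu 0.2 Fv -0.4 Fz -0.7  M [-0.04  0.05  0.  ] open 29.3 toolx [ 4.e-04  0.e+00 -1.e+00]
```

Emit:
drive_tool --commands "1 0 0 -0.02 0;1 0 0 -0.04 0;1 0 0 -0.05 0;1 0 0 -0.05 0"

```text
t: 10.6
tool_pos: [0.5544, 0.1179, 0.05]
tool_rot: [2.088, 0.263, -2.088]
contact_force: [-0.8, -0.4, -1.6]
opening: 0.0291
```

```bash
python3 -c "
from h import *
q()"
```

```text
t 10.60  TCP rail-x -18.98 y -0.35 z 49.97  yaw -75.66  Fu -0.8 Fv -0.2 Fz -1.6  M [0.06 0.07 0.08] open 29.1 toolx [ 1.e-04  0.e+00 -1.e+00]
```

Emit:
drive_tool --commands "1 -0.01 0 0 0;1 -0.02 0 0 0;1 -0.02 0 0 0"

```text
t: 10.85
tool_pos: [0.5542, 0.1178, 0.0504]
tool_rot: [2.088, 0.263, -2.088]
contact_force: [0.6, 0.5, -3.9]
opening: 0.029
```

```bash
python3 -c "
from h import *
q()"
```

```text
t 10.85  TCP rail-x -19.21 y -0.32 z 50.39  yaw -75.66  Fu 0.7 Fv 0.4 Fz -3.9  M [-0.01 -0.14  0.  ] open 29.0 toolx [-0.  0. -1.]
```

Emit:
drive_tool --commands "1 0.025 0 0 0;1 0.025 0 -0.02 0;1 0.025 0 -0.04 0;1 0.025 0 -0.06 0;1 0.025 0 -0.06 0"

```text
t: 11.27
tool_pos: [0.5562, 0.1184, 0.0497]
tool_rot: [2.086, 0.263, -2.09]
contact_force: [-1.9, -0.9, -0.3]
opening: 0.0291
```

```bash
python3 -c "
from h import *
q()"
```

```text
t 11.27  TCP rail-x -17.13 y -0.31 z 49.66  yaw -75.66  Fu -2.1 Fv -0.4 Fz -0.3  M [-0.09  0.46  0.04] open 29.1 toolx [-1.6e-03 -3.0e-04 -1.0e+00]
```

Emit:
drive_tool --commands "1 -0.01 0 0 0;1 -0.01 0 -0.02 0;1 -0.01 0 -0.04 0;1 -0.01 0 -0.04 0"

```text
t: 11.6
tool_pos: [0.5566, 0.1184, 0.0497]
tool_rot: [2.083, 0.262, -2.093]
contact_force: [-5.7, -1.7, 2.0]
opening: 0.0291
```

```bash
python3 -c "
from h import *
q()"
```

```text
t 11.60  TCP rail-x -16.71 y -0.33 z 49.67  yaw -75.65  Fu -6.0 Fv -0.2 Fz 2.0  M [-0.4   1.26  0.04] open 29.1 toolx [-0.0046 -0.0011 -1.    ]
```

Emit:
drive_tool --commands "1 0 0 0.05 0;1 -0.02 0 0.05 0;1 -0.035 0 0.05 0;1 -0.035 0 0.05 0"

```text
t: 11.93
tool_pos: [0.5559, 0.1183, 0.0506]
tool_rot: [2.088, 0.263, -2.089]
contact_force: [0.6, 1.0, -7.9]
opening: 0.0293
```

```bash
python3 -c "
from h import *
q()"
```

```text
t 11.93  TCP rail-x -17.44 y -0.25 z 50.57  yaw -75.66  Fu 0.9 Fv 0.8 Fz -7.9  M [-0.01 -0.09  0.03] open 29.3 toolx [-3.e-04  1.e-04 -1.e+00]
```

Emit:
drive_tool --commands "1 0.012 0 0 0;1 0.012 0 -0.03 0;1 0.012 0 -0.06 0;1 0.012 0 -0.06 0"

```text
t: 12.27
tool_pos: [0.5566, 0.1185, 0.0504]
tool_rot: [2.082, 0.262, -2.094]
contact_force: [-6.0, -2.4, -1.8]
opening: 0.029
```

```bash
python3 -c "
from h import *
q()"
```

```text
t 12.27  TCP rail-x -16.63 y -0.25 z 50.44  yaw -75.65  Fu -6.4 Fv -0.8 Fz -1.8  M [-0.4   1.27 -0.05] open 29.0 toolx [-0.0058 -0.0012 -1.    ]
```

Emit:
drive_tool --commands "1 0 0 0 0;1 0 0 0 0;1 0.003 0 -0.03 0;1 0.007 0 -0.06 0;1 0.01 0 -0.09 0;1 0.014 0 -0.12 0;1 0.014 0 -0.12 0" --newtons 25

```text
t: 12.85
tool_pos: [0.5592, 0.1193, 0.0492]
tool_rot: [2.075, 0.262, -2.1]
contact_force: [-11.9, -3.8, 0.8]
opening: 0.0291
```

Run:
```python
from h import *
q(); snap("wrist","w10",(200,130,440,340),3.3)
```

```text
t 12.85  TCP rail-x -13.95 y -0.11 z 49.25  yaw -75.64  Fu -12.5 Fv -0.7 Fz 0.8  M [-0.74  2.4   0.03] open 29.1 toolx [-0.0114 -0.0023 -0.9999]
```

View pics/w10.png

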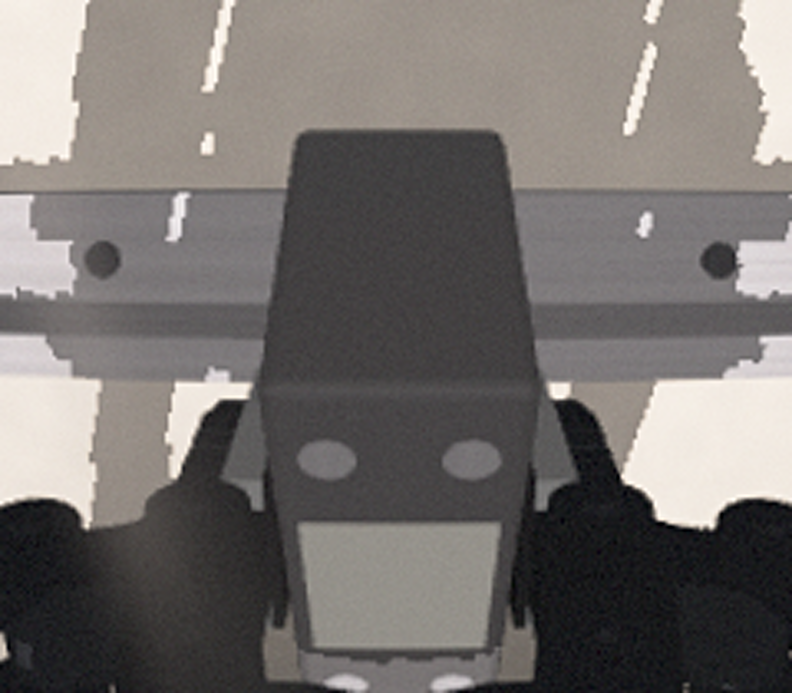

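Run:
```python
from h import *
mfit("w10",[(261,388),(539,388),(503,130),(296,130)])
im,d,K,T=load("w10")
for nm,a,b in [("-x",150,380),("-x",650,380),("+x",150,190),("+x",620,190)]:
    p=fatz(200+a/3.3-.35,130+b/3.3-.35,.0245,K,T)*1e3; print(nm,np.round(p,1),"rail-x",(p[:2]-MID)@U)
```

```text
tilt 0.372 yaw 14.41 (tool) 14.36 org [570.  122.2  26.4] resid [-0.2  0.   0.2  0.  -0.4 -0.   0.5 -0. ] grasp in mod [ 4.9 -0.1 42.6]
lip tongue tip top world [559.4 119.5  17.3] rel TCP [  0.2   0.1 -31.9]
-x [543.5 162.6  24.5] rail-x -18.470418284204772
-x [566.2  73.9  24.5] rail-x -18.35655939289404
+x [578.8 168.7  24.5] rail-x 17.27133117215011
+x [598.8  90.7  24.5] rail-x 17.3410713323798
```

Emit:
drive_tool --commands "1 0.003 0 -0.02 0;1 0.006 0 -0.05 0;1 0.01 0 -0.08 0;1 0.014 0 -0.1 0;1 0.014 0 -0.1 0" --newtons 20

```text
t: 13.32
tool_pos: [0.5633, 0.1204, 0.0489]
tool_rot: [2.076, 0.262, -2.099]
contact_force: [-10.5, -3.1, 1.2]
opening: 0.0293
```

Run:
```python
from h import *
q(); snap("wrist","w11",(200,130,440,340),3.3)
```

```text
t 13.32  TCP rail-x -9.74 y -0.07 z 48.88  yaw -75.63  Fu -11.0 Fv -0.5 Fz 1.2  M [-0.66  2.4   0.02] open 29.3 toolx [-0.0109 -0.0022 -0.9999]
```

View pics/w11.png

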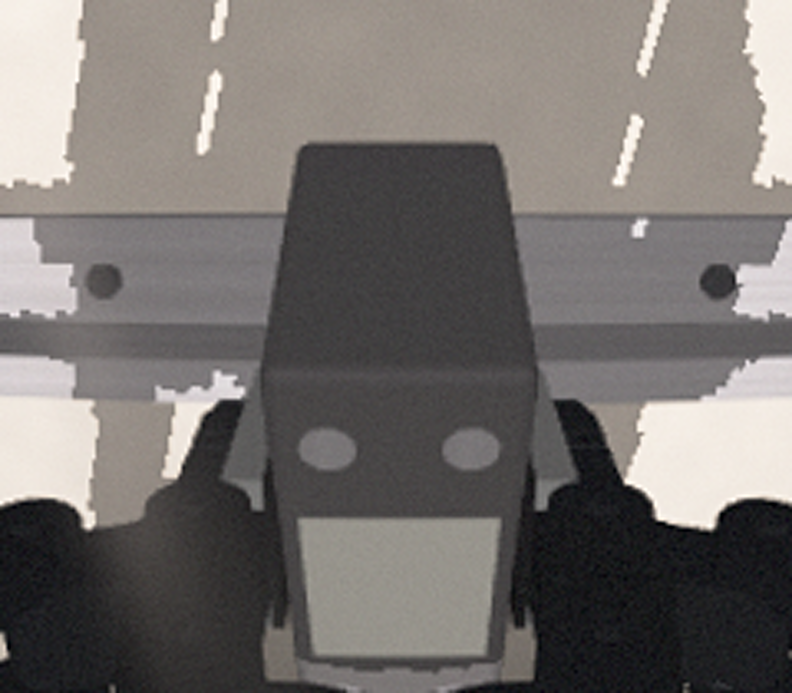

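Emit:
drive_tool --commands "1 0.005 0 -0.03 0;1 0.01 0 -0.06 0;1 0.015 0 -0.09 0;1 0.018 0 -0.11 0;1 0.018 0 -0.11 0"

```text
t: 13.78
tool_pos: [0.5675, 0.1215, 0.0481]
tool_rot: [2.076, 0.262, -2.099]
contact_force: [-12.3, -4.2, 1.5]
opening: 0.0293
```

Run:
```python
from h import *
mfit("w11",[(264,370),(536,370),(500,144),(299,144)])
q(); snap("wrist","w12",(200,130,440,340),3.3)
```

```text
tilt 0.295 yaw 14.4 (tool) 14.37 org [570.  122.2  24.5] resid [-0.2  0.   0.2  0.  -0.5 -0.   0.5 -0. ] grasp in mod [10.  -0.1 41.1]
lip tongue tip top world [558.7 119.4  16.3] rel TCP [ -8.8  -2.1 -31.8]
t 13.78  TCP rail-x -5.39 y -0.07 z 48.11  yaw -75.63  Fu -12.9 Fv -1.0 Fz 1.5  M [-0.69  2.41  0.04] open 29.3 toolx [-0.011  -0.0022 -0.9999]
```

View pics/w12.png

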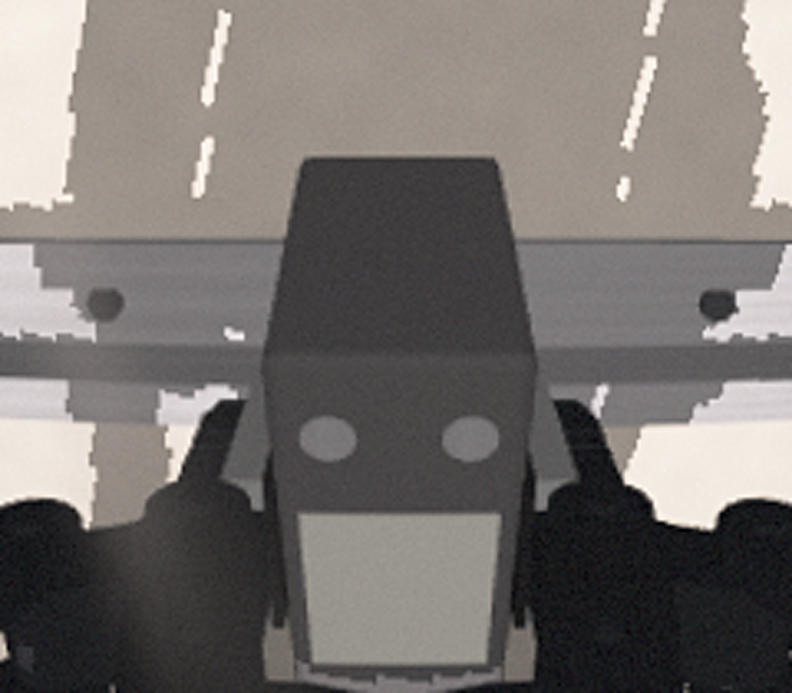

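Emit:
drive_tool --commands "1 0.002 0 -0.02 0;1 0.004 0 -0.03 0;1 0.004 0 -0.03 0;1 0.004 0 0.02 0;1 0.004 0 0.04 0;1 0.004 0 0.04 0"

```text
t: 14.33
tool_pos: [0.5676, 0.1215, 0.0482]
tool_rot: [2.082, 0.263, -2.094]
contact_force: [-6.3, -1.8, -4.1]
opening: 0.0294
```

Run:
```python
from h import *
mfit("w12",[(266,356),(535,356),(497,157),(301,157)])
q(); snap("wrist","w13",(200,130,440,340),3.3)
```

```text
tilt 0.225 yaw 14.49 (tool) 14.35 org [570.7 122.4  23.4] resid [-0.3  0.1  0.  -0.1 -0.2 -0.1  0.5  0. ] grasp in mod [ 6.7 -0.1 43. ]
lip tongue tip top world [559.  119.3  16. ] rel TCP [ -8.7  -2.2 -32.1]
t 14.33  TCP rail-x -5.27 y -0.07 z 48.17  yaw -75.65  Fu -6.5 Fv -0.2 Fz -4.1  M [-0.34  1.24 -0.03] open 29.4 toolx [-5.6e-03 -8.0e-04 -1.0e+00]
```

View pics/w13.png

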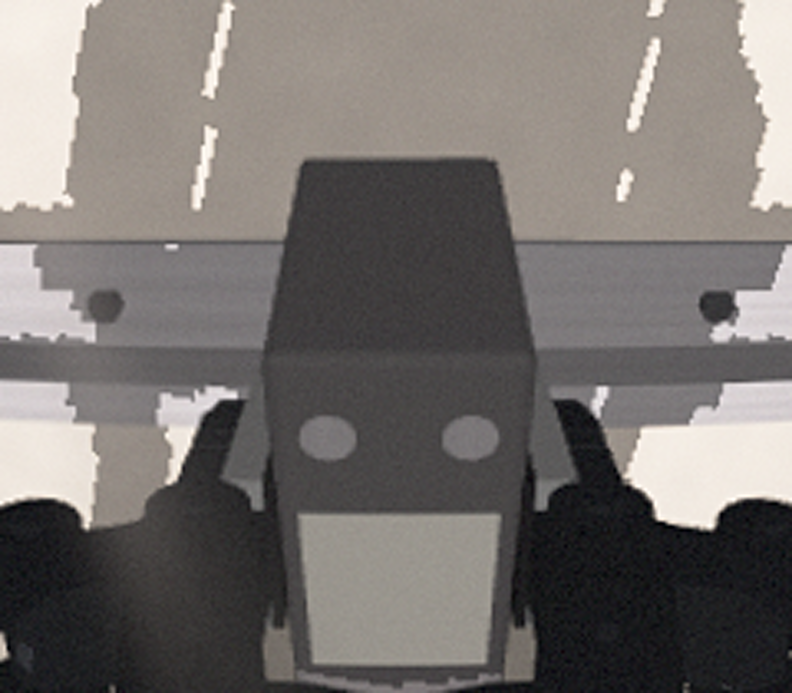

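Emit:
drive_tool --commands "1 0.01 0 0.04 0;1 0.01 0 0.04 0;0.4 0.01 0 0.04 0;-0.2 0.01 0 0.04 0;-1 0.01 0 0.04 0;-1 0.01 0 0.04 0;-1 0.01 0 0.04 0"

```text
t: 14.97
tool_pos: [0.57, 0.1216, 0.0502]
tool_rot: [2.092, 0.263, -2.084]
contact_force: [-0.5, -0.0, -0.1]
opening: 0.0759
```

Run:
```python
from h import *
q(); snap("wrist","w14",(200,130,440,340),3.3)
snap("side","s14",(260,180,350,260),7)
```

```text
t 14.97  TCP rail-x -2.91 y -0.62 z 50.25  yaw -75.66  Fu -0.5 Fv 0.1 Fz -0.1  M [ 0.03 -0.06  0.02] open 75.9 toolx [ 4.e-03  4.e-04 -1.e+00]
```

View pics/w14.png

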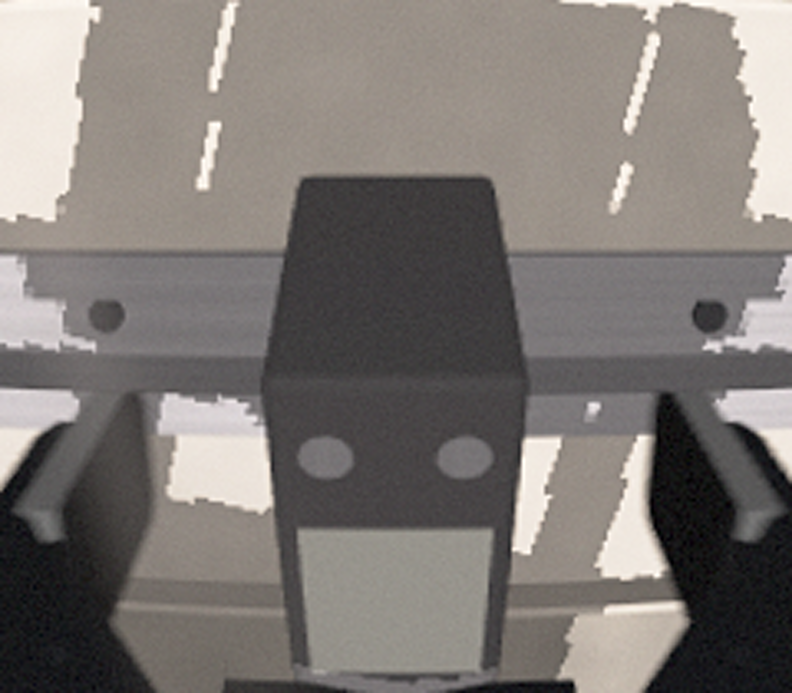

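Run:
```python
from h import *
p=mfit("w14",[(263,380),(527,377),(491,178),(302,178)])
M=(Ro.from_euler('z',p[4])*Ro.from_euler('y',-p[3])).as_matrix()
for nm,v in [("press",(24,0,56)),("top+x",(38,0,56)),("centre",(0,0,29))]:
    w=(p[:3]+M@(np.array(v)/1e3))*1e3; d=w[:2]-MID; print(nm,np.round(w,1),"rail x,y",d@U,d@V)
q()
```

```text
tilt 0.235 yaw 14.63 (tool) 14.33 org [569.8 122.1  24. ] resid [ 0.3 -0.3  0.1  0.3 -0.  -0.1 -0.4  0.2] grasp in mod [ 9.6 -0.4 43.3]
lip tongue tip top world [558.2 119.   16.5] rel TCP [-11.1  -2.5 -33.2]
press [579.8 124.7  84. ] rail x,y 7.3022365368442355 -0.03764352688960622
top+x [593.  128.1  87.3] rail x,y 20.915860241243617 0.04096227428618764
centre [563.3 120.4  52.2] rail x,y -9.737882950739845 -0.1360341004457476
t 15.07  TCP rail-x -3.65 y -0.52 z 49.63  yaw -75.67  Fu -0.2 Fv -0.7 Fz 0.0  M [ 0.04  0.01 -0.01] open 85.6 toolx [ 2.4e-03  2.0e-04 -1.0e+00]
```

View pics/s14.png

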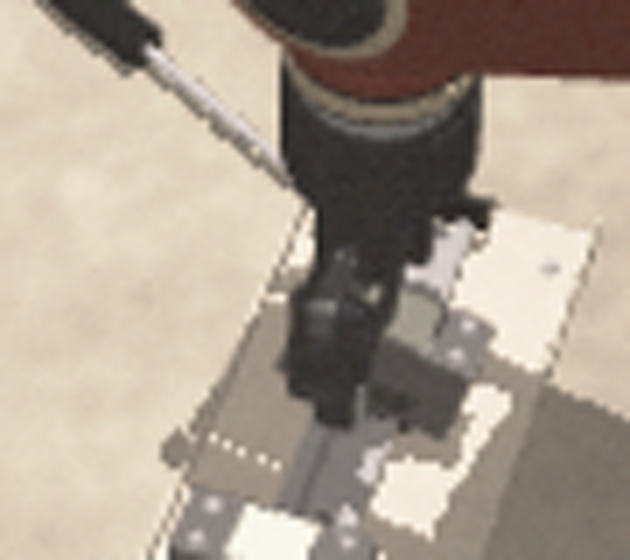

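Emit:
drive_tool --commands "-1 -0.3 0 0 0;-1 -1 0 0 0;-1 -1.6 0 0 0;-1 -1.6 0 -0.19 0;1 -1.6 0 -0.19 0;1 -1.6 0 -0.19 0;1 -1.6 0 -0.19 0;1 -1.6 0 -0.19 0"

```text
t: 15.73
tool_pos: [0.5744, 0.1232, 0.1111]
tool_rot: [2.085, 0.263, -2.091]
contact_force: [-0.1, 0.1, -0.2]
opening: 0.0386
```

Emit:
drive_tool --commands "1 0 0 0 0;1 0 0 0 0;1 0 0 0 0;1 0 0 0 0"

```text
t: 16.07
tool_pos: [0.5754, 0.1233, 0.1124]
tool_rot: [2.088, 0.263, -2.089]
contact_force: [0.2, -0.1, 0.5]
opening: -0.0002
```

Run:
```python
from h import *
q(); snap("wrist","w15")
```

```text
t 16.07  TCP rail-x 2.74 y -0.32 z 112.38  yaw -75.66  Fu 0.1 Fv -0.2 Fz 0.5  M [-0.    0.04 -0.02] open -0.2 toolx [-4.e-04 -0.e+00 -1.e+00]
```

View pics/w15.png

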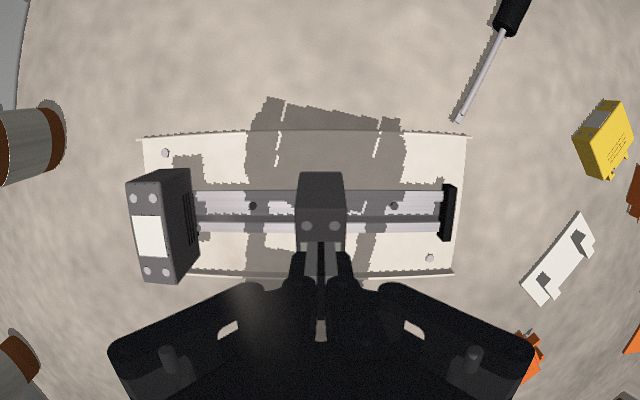

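Emit:
drive_tool --commands "1 0.25 0 -0.03 0;1 0.45 0 -0.03 0;1 0.45 0 -0.03 0;1 0.48 0 -0.03 0;1 0.5 0 -0.03 0;1 0.5 0 -0.03 0"

```text
t: 16.62
tool_pos: [0.5767, 0.1236, 0.0925]
tool_rot: [2.088, 0.263, -2.088]
contact_force: [-0.6, 0.2, 1.0]
opening: -0.0
```

Emit:
drive_tool --commands "1 0.02 0 0 0;1 0.04 0 0 0;1 0.04 0 0 0"

```text
t: 16.87
tool_pos: [0.5768, 0.1236, 0.0911]
tool_rot: [2.088, 0.263, -2.088]
contact_force: [0.3, -0.3, -0.1]
opening: 0.0001
```

Emit:
drive_tool --commands "1 0.02 0 0 0;1 0.04 0 0 0;1 0.04 0 0 0"

```text
t: 17.12
tool_pos: [0.5767, 0.1236, 0.0893]
tool_rot: [2.088, 0.263, -2.088]
contact_force: [-0.3, 0.8, 0.0]
opening: 0.0001
```

Emit:
drive_tool --commands "1 0.02 0 0 0;1 0.04 0 0 0;1 0.04 0 0 0"

```text
t: 17.37
tool_pos: [0.5774, 0.1237, 0.0885]
tool_rot: [2.09, 0.263, -2.087]
contact_force: [-0.4, 0.6, 2.3]
opening: 0.0001
```

Emit:
drive_tool --commands "1 0.02 0 -0.03 0;1 0.04 0 -0.06 0;1 0.06 0 -0.09 0;1 0.06 0 -0.09 0"

```text
t: 17.7
tool_pos: [0.581, 0.1246, 0.0858]
tool_rot: [2.09, 0.263, -2.087]
contact_force: [2.1, -0.4, 2.4]
opening: -0.0006
```

Run:
```python
from h import *
q()
```

```text
t 17.70  TCP rail-x 8.49 y -0.42 z 85.78  yaw -75.67  Fu 2.0 Fv -0.9 Fz 2.4  M [ 0.08 -0.37 -0.02] open -0.6 toolx [ 1.5e-03  2.0e-04 -1.0e+00]
```

Emit:
drive_tool --commands "1 0.02 0 -0.03 0;1 0.04 0 -0.06 0;1 0.06 0 -0.08 0;1 0.06 0 -0.08 0"

```text
t: 18.03
tool_pos: [0.5845, 0.1255, 0.0838]
tool_rot: [2.091, 0.263, -2.086]
contact_force: [2.7, 0.6, 4.9]
opening: 0.0002
```

Run:
```python
from h import *
q(); snap("wrist","w16",(230,130,430,330),3)
```

```text
t 18.03  TCP rail-x 12.11 y -0.42 z 83.78  yaw -75.66  Fu 2.8 Fv -0.1 Fz 4.9  M [ 0.06 -0.55  0.02] open 0.2 toolx [ 2.6e-03  4.0e-04 -1.0e+00]
```

View pics/w16.png

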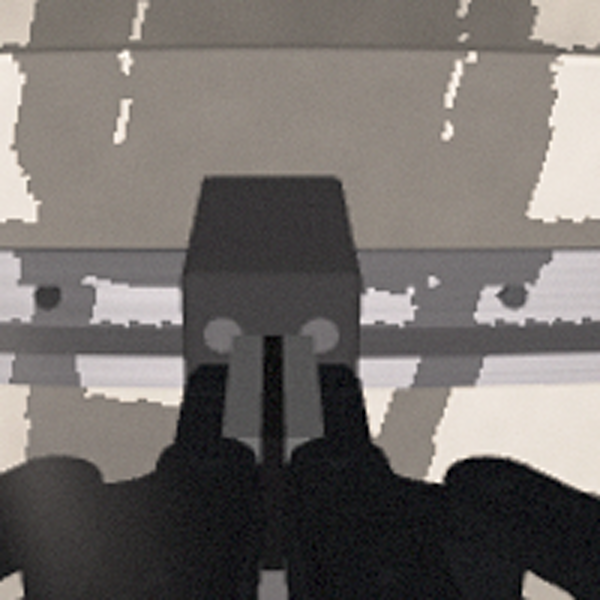

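Emit:
drive_tool --commands "1 0.02 0 -0.03 0;1 0.04 0 -0.06 0;1 0.05 0 -0.08 0;1 0.05 0 -0.08 0"

```text
t: 18.42
tool_pos: [0.5878, 0.1263, 0.0819]
tool_rot: [2.091, 0.263, -2.085]
contact_force: [3.5, 1.2, 5.0]
opening: 0.0001
```

Run:
```python
from h import *
q()
```

```text
t 18.42  TCP rail-x 15.44 y -0.47 z 81.92  yaw -75.66  Fu 3.7 Fv 0.3 Fz 5.0  M [ 0.19 -0.63  0.  ] open 0.1 toolx [ 3.e-03  5.e-04 -1.e+00]
```

Emit:
drive_tool --commands "1 0.02 0 -0.03 0;1 0.04 0 -0.05 0;1 0.06 0 -0.07 0;1 0.06 0 -0.07 0"

```text
t: 18.75
tool_pos: [0.5904, 0.1269, 0.0808]
tool_rot: [2.09, 0.263, -2.086]
contact_force: [-0.2, -0.4, 12.2]
opening: 0.0001
```

Run:
```python
from h import *
q(); snap("wrist","w17",(230,130,430,330),3)
```

```text
t 18.75  TCP rail-x 18.16 y -0.50 z 80.76  yaw -75.66  Fu -0.3 Fv -0.3 Fz 12.2  M [ 0.05  0.1  -0.03] open 0.1 toolx [ 2.2e-03  2.0e-04 -1.0e+00]
```

View pics/w17.png

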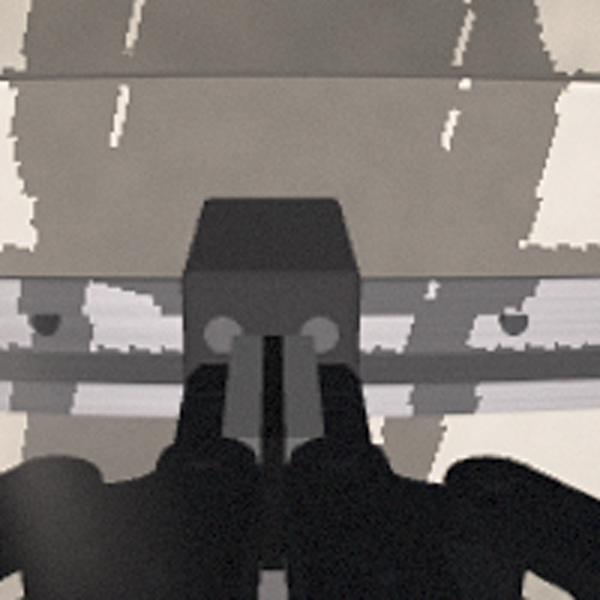

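Emit:
drive_tool --commands "1 0.02 0 0 0;1 0.03 0 0 0;1 0.03 0 0 0"

```text
t: 19.05
tool_pos: [0.591, 0.127, 0.0807]
tool_rot: [2.092, 0.263, -2.084]
contact_force: [0.1, -0.1, 14.3]
opening: -0.0001
```

Run:
```python
from h import *
q()
```

```text
t 19.05  TCP rail-x 18.76 y -0.57 z 80.66  yaw -75.66  Fu 0.1 Fv -0.1 Fz 14.3  M [ 0.06  0.15 -0.04] open -0.1 toolx [ 3.8e-03  3.0e-04 -1.0e+00]
```

Emit:
drive_tool --commands "1 -0.1 0 0 0;1 -0.5 0 0 0;1 -1.2 0 0 0;1 -2 0 0 0;1 -2.5 0 0 0;1 -2.5 0 0 0;1 -2.5 0 0 0"

```text
t: 19.63
tool_pos: [0.5889, 0.1267, 0.1775]
tool_rot: [2.088, 0.263, -2.089]
contact_force: [-0.3, 0.8, 0.3]
opening: -0.0001
```

Run:
```python
from h import *
q(); snap("wrist","w18"); snap("side","s18",(255,160,375,300),4.2)
```

```text
t 19.63  TCP rail-x 16.59 y -0.31 z 177.54  yaw -75.66  Fu -0.1 Fv 0.9 Fz 0.3  M [-0.01 -0.02 -0.01] open -0.1 toolx [-5.e-04 -2.e-04 -1.e+00]
```

View pics/w18.png

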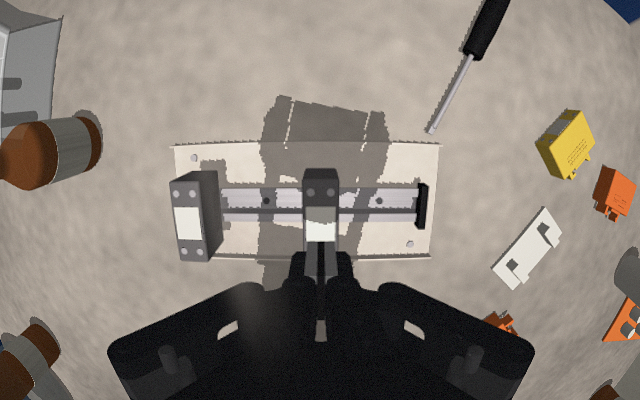

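View pics/s18.png

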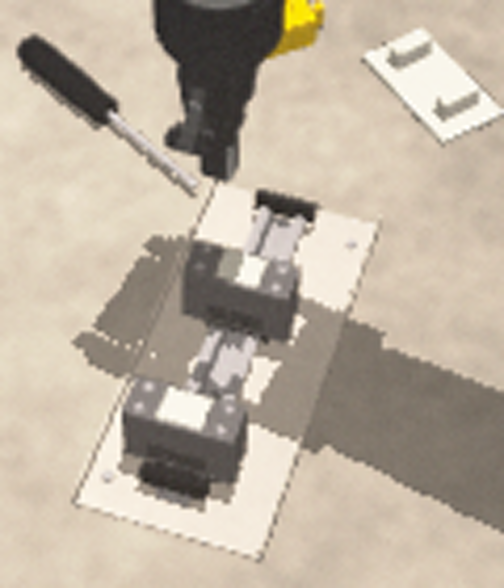

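Emit:
drive_tool --commands "1 -0.8 0 1 0;1 -0.8 0 2 0;1 -0.8 0 3 0;1 -0.8 0 3 0;1 -0.8 0 3 0"

```text
t: 20.15
tool_pos: [0.4697, 0.0967, 0.2065]
tool_rot: [2.084, 0.263, -2.093]
contact_force: [0.8, 0.0, 0.4]
opening: 0.0
```

Run:
```python
from h import *
q(); snap("wrist","w19"); snap("side","s19",(255,160,375,300),4.2); snap("scene","c19",(290,130,420,230),6)
for n in ["w19","s19","c19"]:
    im,d,K,T=load(n)
    if n=="w19":
        v,u=np.mgrid[:400,:640]; x=(u-K[0,2])/K[0,0]; y=(v-K[1,2])/K[1,1]; r=np.hypot(x,y)+1e-9
        k=np.tan(r)/r*d; P=np.stack([x*k,y*k,d],-1)@T[:3,:3].T+T[:3,3]; P[(d==0)|(r>1.2)]=np.nan
    else: P=cloud(d,K,T)
    P=P.reshape(-1,3);P=P[~np.isnan(P[:,0])]*1e3
    D=P[:,:2]-MID; X=D@U; Y=D@V
    for nm,y0 in [("new",0),("old",115)]:
        k=(abs(Y-y0)<9)&(abs(X)<33)&(P[:,2]>70)&(P[:,2]<95)
        if k.sum()<20: print(n,nm,k.sum()); continue
        A=np.c_[X[k],Y[k]-y0,np.ones(k.sum())]
        c=np.linalg.lstsq(A,P[k,2],rcond=None)[0]; print(n,nm,k.sum(),"slope x %.3f y %.3f z %.1f"%tuple(c))
        k=(abs(Y-y0)<25)&(abs(X)<50)&(P[:,2]>74)&(P[:,2]<95)
        r=cv2.minAreaRect(np.c_[X[k],Y[k]].astype(np.float32)); print("   rect",np.round(r[0],1),np.round(r[1],1),round(r[2],1))
```

```text
t 20.15  TCP rail-x -106.30 y 0.07 z 206.47  yaw -75.68  Fu 0.8 Fv -0.2 Fz 0.4  M [-0.   -0.06  0.01] open 0.0 toolx [-4.5e-03 -2.0e-04 -1.0e+00]
w19 new 1553 slope x 0.001 y -0.003 z 81.6
   rect [0.5 0.4] [75.6 30.1] 0.0
w19 old 1264 slope x 0.001 y -0.004 z 81.6
   rect [ -0.5 116.1] [30.7 75.8] 89.9
s19 new 119 slope x 0.003 y -0.034 z 81.5
   rect [0.6 0.4] [76.1 33.5] 0.5
s19 old 146 slope x 0.000 y -0.005 z 81.6
   rect [ -0.8 117.5] [34.  75.1] 89.1
c19 new 80 slope x -0.007 y 0.025 z 82.1
   rect [-2.3 -2.9] [78.1 32.3] 0.5
c19 old 63 slope x -0.027 y -0.056 z 82.2
   rect [ -2.7 113.8] [76.1 32.8] 1.3
```

View pics/w19.png

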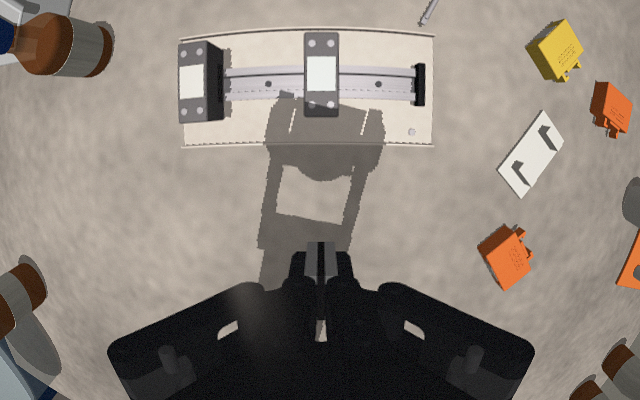

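View pics/c19.png

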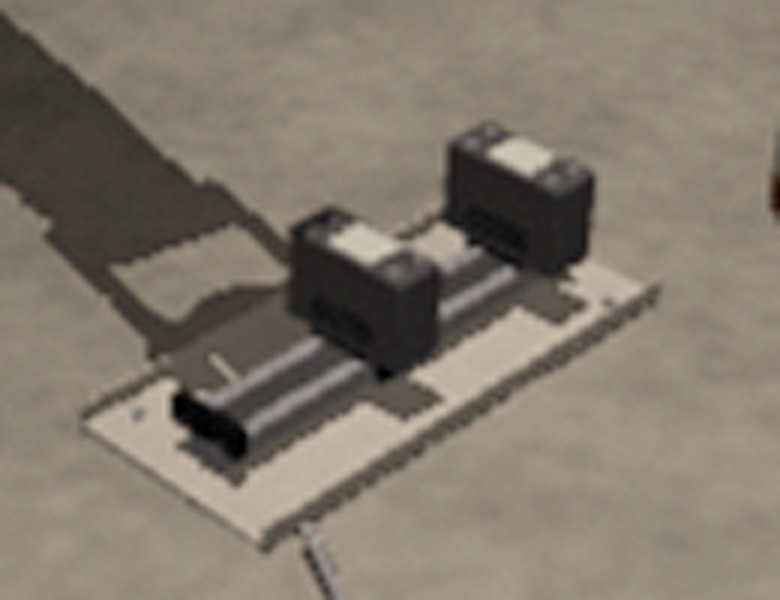

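```bash
python3 -c "
from station import ctrl
print(ctrl.finish_job())"
```

```text
the job is handed in; nothing more can be done
None
```

The grey control module is clipped onto the rail, square and flat, at about tray y = -17 mm, and the job was handed in after about 20 s of the 61 s.

- **Tilting:** The tool could only point down, so I tilted the module in the grip to about 0.42 rad. I did this by dragging its lip against the stand's cross bar.
- **Hooking:** I found the rail's top and the underside of its flange by touch. I slid the tongue under the robot-side flange until the leg met the edge, then rocked the module down to about 0.22 rad and let go.
- **Clicking home:** I pressed with shut fingers above the foot, following the module towards +x, until it stopped firmly.
- **Forces:** The highest readings taken at my stops were about 13 N while rocking and 14 N while pressing, well under 55 N. Force was only read at the end of each move, so short peaks in between were not seen.

**Last checks, from the pictures and depth after the arm had moved away:**
- The top is level, with a slope of about 0.001, and at the same height as the fitted module (81.6 mm in the wrist camera for both).
- The yaw error against the rail is about 0°.
- The wrist and side cameras put the module 0.5 to 0.6 mm from the estimated rail line, and the fitted module about 0.5 to 0.8 mm to the other side. The scene camera read about 2.5 mm off for both modules alike, so I took that as its own calibration error.
- The click was not seen directly. I infer it from the stop at full depth, the sideways force dropping to zero, and the module staying flat once released.

The bottle, beaker, screwdriver and the orange and yellow look-alikes were not touched.

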